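# Hang and nest frit sieves on a hook

### The arm

A 7-joint arm with a two-finger parallel gripper is mounted at the origin on the work surface. World frame = base frame: x ahead of the robot, y to its left, z up, the work surface at z = 0. Lengths are in mm, angles in rad, forces in N, time in s.
With the tool pointing down it reaches from about 425 to 875 mm from the base axis. Payload 4.7 kg.
Tool frame: the origin (TCP) lies midway between the tips of the shut fingers; the grasp point (between the pads) lies 19 mm behind it; z points along the fingers, x is the direction in which the jaws open and shut, and the axes are right-handed (so a half turn about z gives the same grasp; the last joint's range is limited). The gripper opens to 85 mm and grips with 20 to 120 N. Pads are 22 mm wide; open, the fingers measure 114 mm over their backs; the gripper's body (76 mm by 85 mm) begins 54 mm behind the grasp point. The pads swing forward as they close: fully open they stand 13 mm farther back than shut.
Start: joints at [1.205, 0.321, -0.07, 1.45, 0.023, 1.371, -0.057], TCP at [240.96, -603.708, 231.349] pointing down, gripper open.
Joint ranges: [-2.86, 2.86], [-0.3, 2.09], [-1.38, 1.24], [0.06, 2.45], [-1.56, 4.7], [0.09, 2.05], [-2.69, 2.69]. Speed limits (rad/s): [2.57, 2.57, 3.14, 3.14, 3.14, 3.14, 3.14].

### API

Orientations are given as [roll, pitch, yaw] about the fixed x, y, z axes, in that order (R = Rz(yaw) Ry(pitch) Rx(roll)).
In Python, from cell import manip gives the robot as it stands.
- The arm moves only by the shell command python3 -m inch 'ROWS' [FORCE]. ROWS is a JSON object of lists of equal length, an entry for each row: "delta_rot": the turn, a rotation vector about the tool's x, y, z in degrees, a list of three; "translation": the shift along the tool's x, y, z in cm, a list of three; "jaw": the opening, from 0 (shut) to 1 (fully open). In form: {"delta_rot": [[ax, ay, az], ...], "translation": [[x, y, z], ...], "jaw": [jaw, ...]}. A call has 1 to 12 rows; each row is the pose to reach, as a shift and turn from the pose commanded when the call began, along the tool's axes at that moment; what a row does not reach only later rows make up. A row lasts 1/12 s, in which the tool goes at most 41.7 mm and 7.16 degrees, less where a joint would pass 70% of its speed; a pose out of reach is approached as far as the arm can. A call with a gripper value outside its range is refused whole. The fingers move at their own pace and stop on an object; FORCE is the grip in N (left out, the last holds). Time passes only in rows, so rows that repeat a pose let the fingers close. It gives the time, the measured TCP pose, the force and the opening at its end, in the units of the state.
- manip.observe(): the state, without advancing time (a new reading comes with each control period).
- manip.read_camera(name): name is "scene" or "side" or "wrist"; returns the picture (480x640x3 uint8, red, green, blue); there is no depth.
- manip.calibration(name): a dict with "K" (3x3 intrinsics, pixels), "position" and "attitude" of the camera in the world. Camera axes: x right, y up, looking along -z (the intrinsics and any distortion apply to the point x, -y, -z); pixel columns grow to the right and rows downward; lengths in mm; the calibration is good to about 2 mm. A picture is of the moment at which its call begins: read the wrist's pose just before it. calibration takes no time and is no camera call; for the wrist camera it gives the pose at the moment of the call.
- manip.sign_off(): hands the job in, once; it reports no verdict.
The state is a dict: "time": time; "qpos": joint angles; "joint_velocities": joint speeds; "joint_torque": joint torques, N m; "tcp_pos": TCP position; "eef_rot": TCP orientation; "wrist_force": force on the tool from outside, world axes, zero at the start; "moment": the same for the moment, N m; "finger_gap": finger opening in mm.
Only numpy, scipy, OpenCV 4.12 (cv2) and the standard library are available. Lean on these libraries where they do the work, as an engineer would, in place of code of your own. Each camera call takes 0.05 s, during which the arm holds its last target.

### The job

Hang the three frit sieves on the hook, nested: the large one (blue tab) first, then the medium (green) inside it, then the small (red), each hung by the slot in its sleeve with the mesh bottom towards the post. Slide each one along the bar until you feel it come fully home, the first against the stop ring and each next sleeve against the one before, and hold a gentle but firm push of about 10 N there for half a second before letting go; never push or knock with more than 30 N. Leave the rod pot, the tub and the paddle where they are, and let go of everything.

Things in the scene. Friction and masses are not known exactly. Their poses are not given: they have to be found in the camera images.
- rack: fixed dark steel stand; origin under its 30 mm square, 202 mm tall post on a 150 mm base plate 12 mm thick; z up. Its hook points to -x of this frame: a round steel bar 10 mm thick, axis 175 mm up, straight to x = -156 mm, then the last 20 mm bend up by 9 mm. A hung sieve's +x lies along this +x, its pan under the bar; at rest its eye is 180 mm up
- hook_tip (a point): end of the bar's axis: rack x = -176, z = 184 mm; the round end reaches 5 mm farther, its top 189 mm up. A rigid black stop ring, 32 mm across, is clamped on the bar; its face towards the tip is somewhere from rack x = -60 to -44 mm, differing each time and not reported: find it by feel. It does not give
- large_grip (a point): large sieve (about 250 g): centre of its upright blue grip tab, 12 (x) x 20 (y) x 40 (z) mm, 150 mm up when standing. Sieve axes: x from the pan's open mouth to its mesh bottom, y across, z up. Under the tab is a steel sleeve, 24 mm long (x -12 to +12), 26 wide, 39 tall, its top 20 mm below this point, with a slot right through along x
- large_eye (a point): middle of the inner roof of the large sieve's slot (this rests on the bar), 25 mm straight below the tab's centre; the slot reaches 24 mm down from here, is 18 mm wide (y) and 24 mm long (x)
- large_pan (a point): centre of the large sieve's rectangular aluminium pan, 110 wide (y), 90 tall (z), 45 mm deep (x), walls 3 mm, open to -x, brass mesh bottom at +x. It lies 80 mm below the eye and 10.5 mm to its +x; the rim is level with the sleeve's -x end
- medium_grip (a point): medium sieve (about 200 g): centre of its upright green grip tab, 12 (x) x 20 (y) x 40 (z) mm, 142 mm up when standing. Sieve axes: x from the pan's open mouth to its mesh bottom, y across, z up. Under the tab is a steel sleeve, 24 mm long (x -12 to +12), 26 wide, 39 tall, its top 20 mm below this point, with a slot right through along x
- medium_eye (a point): middle of the inner roof of the medium sieve's slot (this rests on the bar), 25 mm straight below the tab's centre; the slot reaches 24 mm down from here, is 18 mm wide (y) and 24 mm long (x)
- medium_pan (a point): centre of the medium sieve's rectangular aluminium pan, 94 wide (y), 74 tall (z), 45 mm deep (x), walls 3 mm, open to -x, brass mesh bottom at +x. It lies 80 mm below the eye and 10.5 mm to its +x; the rim is level with the sleeve's -x end
- small_grip (a point): small sieve (about 150 g): centre of its upright red grip tab, 12 (x) x 20 (y) x 40 (z) mm, 134 mm up when standing. Sieve axes: x from the pan's open mouth to its mesh bottom, y across, z up. Under the tab is a steel sleeve, 24 mm long (x -12 to +12), 26 wide, 39 tall, its top 20 mm below this point, with a slot right through along x
- small_eye (a point): middle of the inner roof of the small sieve's slot (this rests on the bar), 25 mm straight below the tab's centre; the slot reaches 24 mm down from here, is 18 mm wide (y) and 24 mm long (x)
- small_pan (a point): centre of the small sieve's rectangular aluminium pan, 78 wide (y), 58 tall (z), 45 mm deep (x), walls 3 mm, open to -x, brass mesh bottom at +x. It lies 80 mm below the eye and 10.5 mm to its +x; the rim is level with the sleeve's -x end
- rod_pot: bystander: white pot of coloured glass rods, 72 mm across, 195 mm tall; origin under its centre
- tub: bystander: empty red plastic tub, 72 mm across, 45 mm tall; origin under its centre
- paddle: bystander: flat dark shaping paddle with wooden handle lying along its x, from x = -59 to +95 mm, 50 mm wide, 18 mm high; origin under it
There are look-alikes about, which are no part of the job. What is shaped like the part that bears medium_grip but pink is not meant.

How it is judged (in metres and radians):
On the way, in this order (a step that is already met when the one before it is completed fails the run):
1. the large sieve hangs fully home and is pressed there with more than 5 N for 0.2 s (y of large_eye in the frame of rack between -0.009 and 0.009 m and z of large_eye in the frame of rack between 0.172 and 0.19 m and x of large_pan in the frame of rack between -0.0645 and -0.0425 m and contact force between large and stop_c0 above 5 N), for 0.2 s.
2. the medium sieve hangs fully home and is pressed there with more than 5 N for 0.2 s (y of medium_eye in the frame of rack between -0.009 and 0.009 m and z of medium_eye in the frame of rack between 0.172 and 0.19 m and x of medium_pan in the frame of large_pan between -0.028 and -0.021 m and contact force between medium and large above 5 N), for 0.2 s.
3. the small sieve hangs fully home and is pressed there with more than 5 N for 0.2 s (y of small_eye in the frame of rack between -0.009 and 0.009 m and z of small_eye in the frame of rack between 0.172 and 0.19 m and x of small_pan in the frame of medium_pan between -0.028 and -0.021 m and contact force between small and medium above 5 N), for 0.2 s.
At the end, for the whole second after the job is handed in: All three sieves hang by their sleeves on the bar (eye within 9 mm of the bar's line sideways and 172 to 190 mm up), mesh to the post, the large one in the stop ring's range, each next pan 21 to 28 mm in front of the one before (24 mm is sleeve against sleeve), released and at rest (y of large_eye in the frame of rack between -0.009 and 0.009 m and z of large_eye in the frame of rack between 0.172 and 0.19 m and x of large_pan in the frame of rack between -0.0645 and -0.0425 m and y of medium_eye in the frame of rack between -0.009 and 0.009 m and z of medium_eye in the frame of rack between 0.172 and 0.19 m and x of medium_pan in the frame of large_pan between -0.028 and -0.021 m and y of small_eye in the frame of rack between -0.009 and 0.009 m and z of small_eye in the frame of rack between 0.172 and 0.19 m and x of small_pan in the frame of medium_pan between -0.028 and -0.021 m and linear speed of each of large, medium, small below 0.02 m/s and contact force between the fingers and large below 0.05 N and contact force between the fingers and medium below 0.05 N and contact force between the fingers and small below 0.05 N); the robot touches nothing.
It fails at once if a sieve is knocked or forced on the hook or stand with more than 60 N (contact force between any of large, medium, small and rack above 60 N).
It fails at once if the large sieve is pressed on the stop ring with more than 30 N (contact force between large and stop_c0 above 30 N).
It fails at once if two sieves are pressed together with more than 30 N (contact force between any of medium, small and large above 30 N or contact force between small and medium above 30 N).
It fails at once if the pot, tub or paddle is moved more than 30 mm (distance of any of rod_pot, tub, paddle from where it was at the start of the episode above 0.03 m).
It also fails if it takes over 72 s, if anything falls off the work surface, if the arm or the gripper's body presses on something with over 40 N, if the wrist force passes 120 N, or if a joint passes its speed limit or range.

## Working session

There is one attempt and no reset: what is moved stays moved. The work goes in short steps, Python scripts to look and compute and a shell command to move; the robot and the scene stay as the last step left them, time stands still between calls to the robot, and variables do not carry over. Pictures are saved under pics/ and viewed, and the job is handed in when it is done.

```bash
ls; mkdir -p pics
python3 - <<'E'
from cell import manip
import cv2
o=manip.observe(); print({k:(v if not hasattr(v,'round') else v) for k,v in o.items()})
for n in ["scene","side","wrist"]:
    im=manip.read_camera(n); cv2.imwrite(f"pics/{n}0.png",im[:,:,::-1])
    print(n,manip.calibration(n))
E
```

```text
pics
{'time': 0.0, 'qpos': array([ 1.20511843,  0.32179981, -0.07007699,  1.45167738,  0.02261188,
        1.37080171, -0.05692587]), 'joint_velocities': array([-0.00213727,  0.00020583, -0.00116115, -0.00115172,  0.00056821,
        0.00186944, -0.00065655]), 'joint_torque': array([ 6.20883748e-04, -4.93581998e+01, -3.81790772e-01, -3.14328218e+01,
        1.29983464e-02,  1.15037832e-02, -1.90205918e-05]), 'tcp_pos': array([ 240.70975114, -603.20559426,  230.2373131 ]), 'eef_rot': array([ 3.14147931e+00,  1.89606370e-03, -1.19101877e+00]), 'wrist_force': array([-0.18658209, -0.41153915,  0.36550892]), 'moment': array([-0.03208665,  0.04582505, -0.04585853]), 'finger_gap': 85.38677158611117}
scene {'K': array([[581.95993081,   0.        , 327.35367565],
       [  0.        , 581.95993081, 241.66323467],
       [  0.        ,   0.        ,   1.        ]]), 'position': array([ 985.60601247,  795.64020965, 1078.51237598]), 'attitude': array([ 0.77075825, -0.00637125,  2.59516743])}
side {'K': array([[537.89042389,   0.        , 319.66933449],
       [  0.        , 537.89042389, 244.73259746],
       [  0.        ,   0.        ,   1.        ]]), 'position': array([ 304.19155037, 1000.91942539, 1027.93264644]), 'attitude': array([ 8.38563023e-01,  2.76710562e-03, -2.95940102e+00])}
wrist {'K': array([[364.70271737,   0.        , 318.33908234],
       [  0.        , 364.70271737, 237.06626844],
       [  0.        ,   0.        ,   1.        ]]), 'position': array([ 311.23905221, -572.99520228,  373.00901517]), 'attitude': array([-0.3000419 ,  0.00258564, -1.19054744])}
```

View pics/scene0.png

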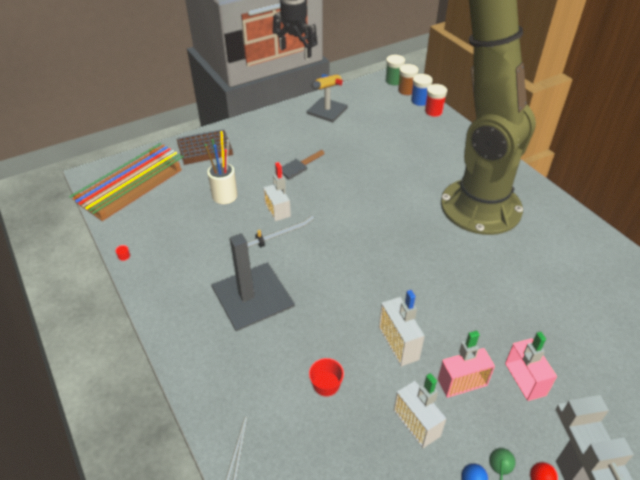

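View pics/side0.png

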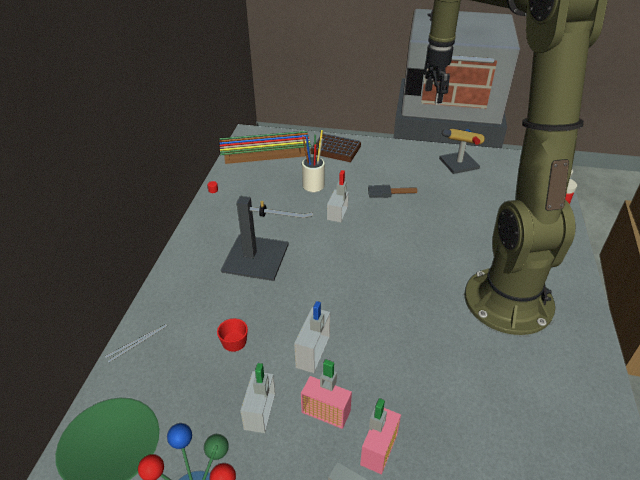

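View pics/wrist0.png

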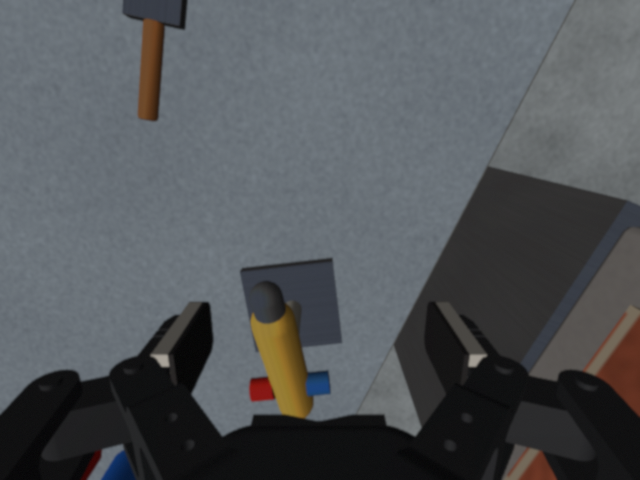

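```bash
cat > h.py <<'E'
import numpy as np, cv2
from scipy.spatial.transform import Rotation as Ro
from cell import manip
def rot(a): return Ro.from_euler('xyz',a)
class Cam:
    def __init__(s,n):
        c=manip.calibration(n); s.K=np.array(c["K"]); s.p=np.array(c["position"]); s.R=rot(c["attitude"]).as_matrix()
    def ray(s,uv):
        d=np.linalg.inv(s.K)@[uv[0],uv[1],1]; d=s.R@[d[0],-d[1],-d[2]]; return s.p,d/np.linalg.norm(d)
    def plane(s,uv,z):
        p,d=s.ray(uv); return p+d*(z-p[2])/d[2]
    def proj(s,X):
        q=s.R.T@(np.asarray(X,float)-s.p); q=s.K@[q[0],-q[1],-q[2]]; return q[:2]/q[2]
def tri(rays):
    A=np.zeros((3,3));b=np.zeros(3)
    for p,d in rays:
        M=np.eye(3)-np.outer(d,d);A+=M;b+=M@p
    X=np.linalg.solve(A,b)
    return X,[float(np.linalg.norm((np.eye(3)-np.outer(d,d))@(X-p))) for p,d in rays]
E
python3 - <<'E'
import cv2
s=cv2.imread("pics/scene0.png"); d=cv2.imread("pics/side0.png")
c=lambda im,x,y,w,h,k: cv2.resize(im[y:y+h,x:x+w],None,fx=k,fy=k,interpolation=cv2.INTER_CUBIC)
cv2.imwrite("pics/s_sv.png",c(s,360,270,210,180,3.8))
cv2.imwrite("pics/d_sv.png",c(d,220,290,200,150,4))
cv2.imwrite("pics/s_rk.png",c(s,190,140,160,150,4))
cv2.imwrite("pics/d_rk.png",c(d,210,150,160,140,4.2))
E
```

```text
(no output)
```

View pics/s_sv.png

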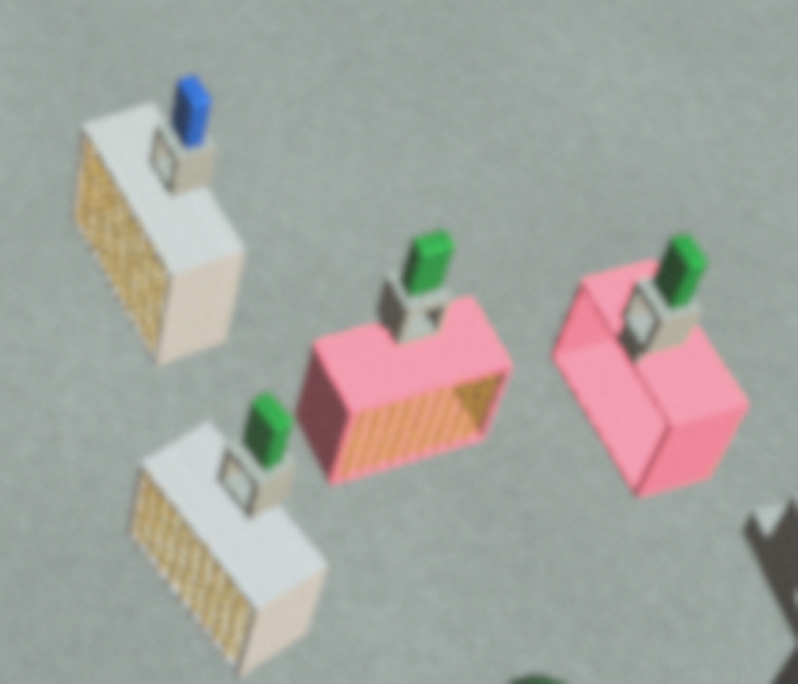

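View pics/d_sv.png

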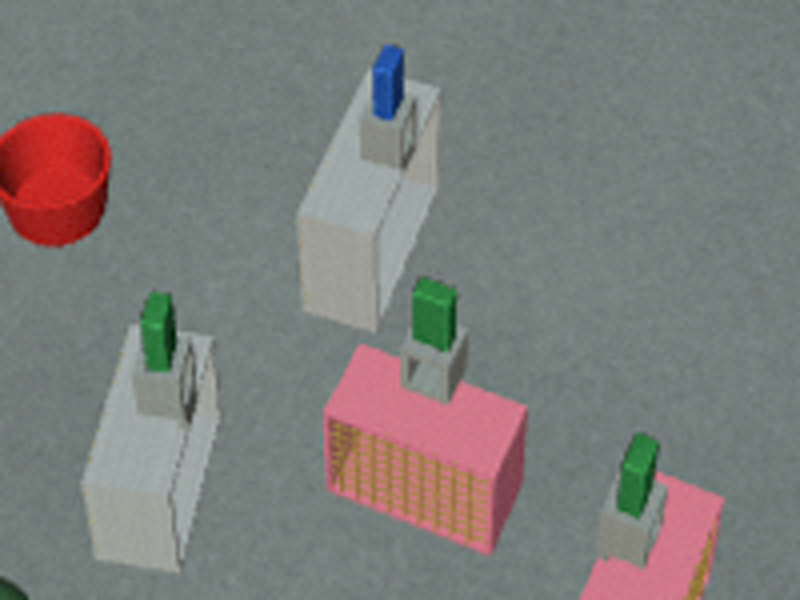

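View pics/s_rk.png

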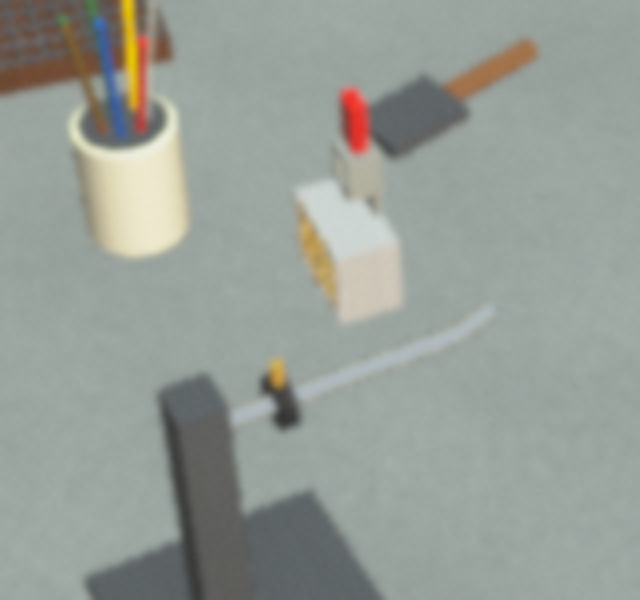

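View pics/d_rk.png

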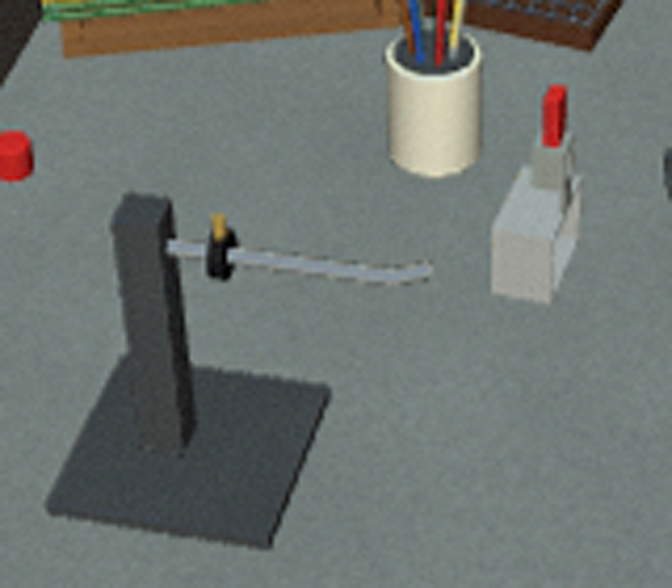

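Run:
```python
from h import *
S=Cam("scene");D=Cam("side")
s=cv2.imread("pics/scene0.png"); d=cv2.imread("pics/side0.png")
def masks(im):
    h=cv2.cvtColor(im,cv2.COLOR_BGR2HSV)
    out={}
    for n,(lo,hi) in dict(blue=((105,130,60),(125,255,255)),green=((50,120,50),(75,255,255)),red=((0,190,120),(6,255,255))).items():
        m=cv2.inRange(h,lo,hi); k,_,st,ce=cv2.connectedComponentsWithStats(m)
        out[n]=[(c.round(1).tolist(),int(t[4]),t[:4].tolist()) for c,t in zip(ce[1:],st[1:]) if t[4]>25]
    return out
for n,im in (("scene",s),("side",d)):
    for k,v in masks(im).items(): print(n,k,v)
sc=lambda x,y:(360+x/3.8,270+y/3.8)
sd=lambda x,y:(220+x/4,290+y/4)
rs=lambda x,y:(190+x/4,140+y/4)
rd=lambda x,y:(210+x/4.2,150+y/4.2)
for nm,z,a,b in [("large",90,[sc(*q) for q in [(85,125),(170,275),(243,245),(155,103)]],[sd(*q) for q in [(300,212),(378,235),(438,90)]]),
 ("medium",74,[sc(*q) for q in [(142,463),(250,610),(327,565),(210,422)]],[sd(*q) for q in [(85,483),(172,492),(214,338),(131,325)]]),
 ("small",58,[rs(*q) for q in [(296,190),(338,255),(400,240),(335,180)]],[rd(*q) for q in [(493,228),(552,243),(580,178)]])]:
    print(nm,[S.plane(q,z)[:2].round(0).tolist() for q in a],[D.plane(q,z)[:2].round(0).tolist() for q in b])
print("tip",tri([S.ray(rs(490,311)),D.ray(rd(430,270))]))
print("barpost",tri([S.ray(rs(235,417)),D.ray(rd(172,246))]))
print("bend",S.plane(rs(440,338),175),D.plane(rd(388,278),175))
print("post scene",[S.plane(rs(*q),202).round(0).tolist() for q in [(162,393),(208,378),(228,410),(180,425)]])
print("post side",[D.plane(rd(*q),202).round(0).tolist() for q in [(127,195),(171,199),(163,230),(113,228)]])
print("base side",[D.plane(rd(*q),12).round(0).tolist() for q in [(330,388),(270,547),(48,512)]])
```

```text
scene blue [([419.4, 96.1], 200, [413, 88, 14, 17]), ([96.5, 188.5], 26, [84, 181, 26, 16]), ([410.3, 298.4], 100, [407, 290, 8, 18]), ([474.3, 472.8], 320, [462, 464, 26, 16])]
scene green [([472.7, 338.4], 115, [468, 331, 11, 16]), ([540.2, 340.2], 88, [537, 332, 8, 18]), ([431.3, 381.6], 91, [427, 374, 9, 18])]
scene red [([435.7, 106.5], 190, [429, 99, 16, 17]), ([130.6, 172.3], 27, [118, 165, 26, 16]), ([278.5, 169.7], 35, [276, 164, 5, 13]), ([96.6, 192.9], 53, [80, 182, 36, 22]), ([122.4, 252.3], 118, [117, 246, 12, 14]), ([325.0, 376.4], 799, [310, 359, 31, 36]), ([543.9, 472.4], 321, [533, 464, 24, 16])]
side blue [([271.4, 141.8], 192, [219, 135, 92, 30]), ([316.7, 310.2], 121, [313, 301, 8, 19]), ([179.1, 435.8], 490, [167, 424, 25, 25])]
side green [([328.3, 368.2], 158, [323, 360, 11, 18]), ([259.1, 372.7], 124, [255, 363, 9, 20]), ([379.0, 408.4], 133, [375, 399, 10, 20])]
side red [([476.2, 140.3], 31, [473, 137, 7, 7]), ([260.0, 141.6], 106, [220, 138, 83, 8]), ([314.4, 153.3], 27, [314, 145, 2, 20]), ([341.3, 177.1], 43, [340, 171, 5, 14]), ([212.3, 186.8], 85, [208,
[... 435 characters left out ...]
4.0]]
small [[506.0, -308.0], [512.0, -236.0], [470.0, -228.0], [478.0, -304.0]] [[512.0, -239.0], [469.0, -229.0], [461.0, -308.0]]
tip (array([516.06832646, -30.04155068, 181.38227513]), [2.6316553915008267, 2.631655391500844])
barpost (array([674.83269844, -28.83414725, 179.829946  ]), [1.385209537323368, 1.3852095373235358])
bend [549.28752759 -27.91293532 175.        ] [540.81425162 -29.8525319  175.        ]
post scene [[708.0, -42.0, 202.0], [683.0, -40.0, 202.0], [684.0, -13.0, 202.0], [710.0, -16.0, 202.0]]
post side [[706.0, -48.0, 202.0], [678.0, -48.0, 202.0], [675.0, -18.0, 202.0], [705.0, -14.0, 202.0]]
base side [[600.0, -104.0, 12.0], [604.0, 49.0, 12.0], [751.0, 44.0, 12.0]]
```

```bash
cat >> h.py <<'E'
def calc(xyz,yawdeg,tilt=None):
    o=manip.observe(); R0=rot(o["eef_rot"]); R1=rot([np.pi,0,np.radians(yawdeg)])
    t=R0.inv().apply(np.array(xyz)-o["tcp_pos"])/10
    r=(R0.inv()*R1).as_rotvec(degrees=True)
    print("t",round(o["time"],2),"tcp",o["tcp_pos"].round(1),"rpy",np.degrees(o["eef_rot"]).round(2),"F",o["wrist_force"].round(1),"gap",round(o["finger_gap"],1))
    print("  -> trans cm",t.round(2).tolist(),"rot",r.round(2).tolist(), "rows>=",int(max(np.ceil(np.linalg.norm(t)/4.17),np.ceil(np.linalg.norm(r)/7.16))))
E
python3 - <<'E'
from h import *
S=Cam("scene");D=Cam("side")
for n,a,b in [("large",(410.3,298.4),(316.7,310.2)),("med",(431.3,381.6),(259.1,372.7)),("small",(278.5,169.7),(341.3,177.1)),("pinkA",(472.7,338.4),(328.3,368.2)),("pinkB",(540.2,340.2),(379,408.4))]:
    X,e=tri([S.ray(a),D.ray(b)]);print(n,X.round(1),np.round(e,1))
calc([480,-300,360],90)
calc([470,-130,360],90)
E
```

```text
large [451.5 252.6 152.3] [1.2 1.2]
med [532.4 424.1 147.3] [0.5 0.5]
small [ 477.9 -269.   136.5] [1.5 1.5]
pinkA [402.9 388.9 144.4] [1.4 1.4]
pinkB [296.5 460.7 147.7] [1.3 1.3]
t 0.15 tcp [ 240.8 -603.3  230.5] rpy [ 1.800e+02  8.000e-02 -6.824e+01] F [ 0.4  0.6 -0.8] gap 85.4
  -> trans cm [-19.32, -33.46, -12.93] rot [-0.11, 0.03, -158.24] rows>= 23
t 0.15 tcp [ 240.8 -603.3  230.5] rpy [ 1.800e+02  8.000e-02 -6.824e+01] F [ 0.4  0.6 -0.8] gap 85.4
  -> trans cm [-35.48, -38.83, -12.9] rot [-0.11, 0.03, -158.24] rows>= 23
```

The blue tab at scene (410,298) is the large sieve and the red tab at (278,170) is the small one. There are three green tabs. The one at (431,382) sits on an aluminium pan. The ones at (473,338) and (540,340) sit on pink pans, so they are the look-alikes. The enlarged crop confirms that (431,382) is the medium sieve. I'll move to a viewpoint near the hook.

```bash
python3 -m inch '{"delta_rot": [[0,0,0],[0,0,0],[0,0,-14],[0,0,-21],[0,0,-28],[0,0,-35],[0,0,-42],[0,0,-49],[0,0,-56],[0,0,-63],[0,0,-70],[0,0,-77]], "translation": [[0,0,-4],[0,0,-8],[0,0,-12.9],[-3,-4,-12.9],[-6,-8,-12.9],[-9,-12,-12.9],[-12,-16,-12.9],[-15,-20,-12.9],[-18,-24,-12.9],[-20,-28,-12.9],[-22,-30,-12.9],[-25,-32,-12.9]], "jaw": [1,1,1,1,1,1,1,1,1,1,1,1]}'; python3 -c "
from h import *
calc([470,-130,360],90)"
```

```text
time: 1.15
tcp_pos: [434.3, -281.1, 359.8]
eef_rot: [-3.141, -0.0, 0.066]
wrist_force: [0.7, -0.7, 0.1]
finger_gap: 85.3
t 1.15 tcp [ 434.3 -281.1  359.8] rpy [-179.99   -0.      3.75] F [ 0.7 -0.7  0.1] gap 85.3
  -> trans cm [4.55, -14.85, -0.01] rot [-0.01, -0.01, -86.25] rows>= 13
```

```bash
python3 -m inch '{"delta_rot": [[0,0,-7],[0,0,-14],[0,0,-21],[0,0,-28],[0,0,-35],[0,0,-42],[0,0,-49],[0,0,-56],[0,0,-63],[0,0,-70],[0,0,-77],[0,0,-84]], "translation": [[2,-2,0],[3,-4,0],[4,-6,0],[4.5,-8,0],[4.5,-10,0],[4.5,-12,0],[4.5,-14,0],[4.5,-14.8,0],[4.5,-14.8,0],[4.5,-14.8,0],[4.5,-14.8,0],[4.5,-14.8,0]], "jaw": [1,1,1,1,1,1,1,1,1,1,1,1]}'; python3 -c "
from h import *
c=manip.calibration('wrist');im=manip.read_camera('wrist');cv2.imwrite('pics/w1.png',im[:,:,::-1]);print(c)
import pickle;pickle.dump(c,open('w1.pkl','wb'))
calc([470,-130,360],90)"
```

```text
time: 2.15
tcp_pos: [469.1, -132.4, 360.1]
eef_rot: [-3.141, 0.0, 1.531]
wrist_force: [0.3, 0.9, 0.0]
finger_gap: 85.5
{'K': array([[364.70271737,   0.        , 318.33908234],
       [  0.        , 364.70271737, 237.06626844],
       [  0.        ,   0.        ,   1.        ]]), 'position': array([ 394.32316613, -126.8734592 ,  502.65384898]), 'attitude': array([-2.98349878e-01, -7.10144854e-04,  1.53177019e+00])}
t 2.2 tcp [ 469.2 -132.5  360.1] rpy [-179.98    0.     88.04] F [ 0.1 -1.1  1. ] gap 85.3
  -> trans cm [0.25, 0.08, 0.01] rot [-0.02, 0.0, -1.96] rows>= 1
```

View pics/w1.png

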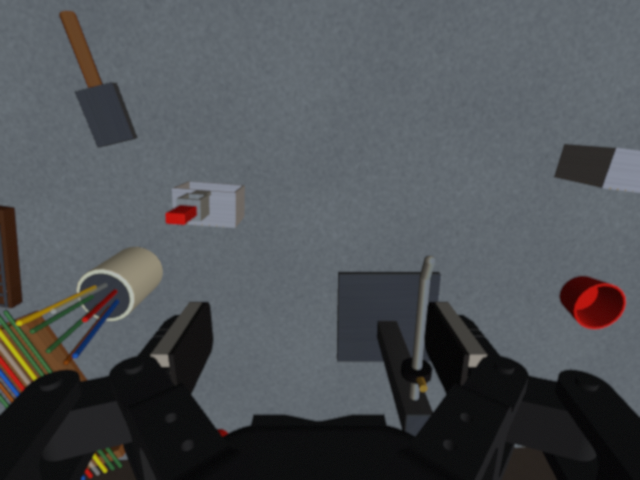

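Run:
```python
import cv2
s=cv2.imread("pics/w1.png")
a=cv2.resize(s[160:260,140:270],None,fx=6,fy=6,interpolation=cv2.INTER_CUBIC)
b=cv2.resize(s[240:420,320:460],None,fx=4,fy=4,interpolation=cv2.INTER_CUBIC)
cv2.imwrite("pics/w1a.png",a[:600,:800]);cv2.imwrite("pics/w1b.png",cv2.resize(s[250:410,325:485],None,fx=3.7,fy=3.7,interpolation=cv2.INTER_CUBIC))
```

```text
(no output)
```

View pics/w1a.png

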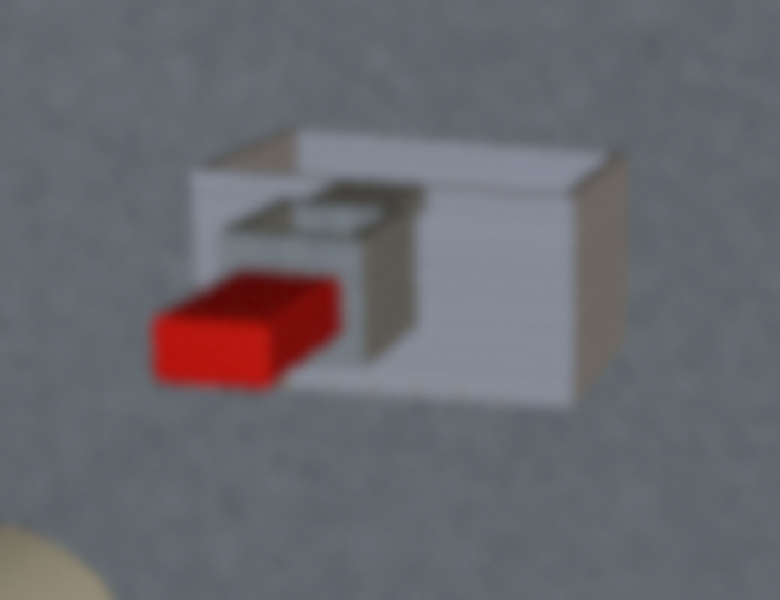

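View pics/w1b.png

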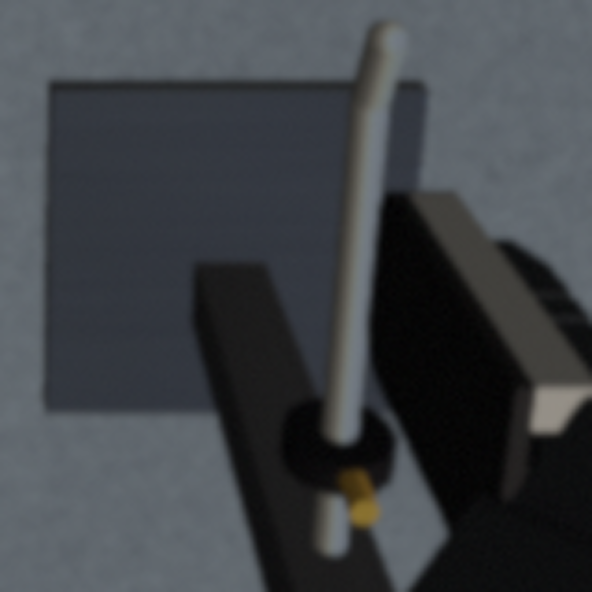

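```bash
cat >> h.py <<'E'
class CamC(Cam):
    def __init__(s,c):
        s.K=np.array(c["K"]); s.p=np.array(c["position"]); s.R=rot(c["attitude"]).as_matrix()
def yaw(p,q): return float(np.degrees(np.arctan2(q[1]-p[1],q[0]-p[0])))
E
python3 - <<'E'
from h import *
import pickle
W=CamC(pickle.load(open("w1.pkl","rb")))
a=lambda x,y:(140+x/6-.4,160+y/6-.4)
b=lambda x,y:(325+x/3.7-.4,250+y/3.7-.4)
print("tab top",[W.plane(a(*q),154).round(1)[:2].tolist() for q in [(153,318),(272,318),(270,385),(155,385)]], np.mean([W.plane(a(*q),154) for q in [(153,318),(272,318),(270,385),(155,385)]],0))
pc=[W.plane(a(*q),58) for q in [(192,172),(575,192),(575,405)]]
print("pan top",np.round(pc,1),yaw(pc[0],pc[1]),yaw(pc[1],pc[2]))
sc=[W.plane(a(*q),114) for q in [(222,236),(362,240),(368,362)]]
print("sleeve top",np.round(sc,1),yaw(sc[0],sc[1]),yaw(sc[1],sc[2]))
p,q=W.plane(b(372,100),175),W.plane(b(342,435),175)
print("bar",p,q,yaw(p,q)); print("tip",W.plane(b(386,40),186))
k=[W.plane(b(*q),12) for q in [(50,82),(427,84),(45,408)]];print("base",np.round(k,1),yaw(k[0],k[1]),yaw(k[0],k[2]))
k=[W.plane(b(*q),202) for q in [(195,264),(266,264)]];print("post",np.round(k,1))
S=Cam("scene");D=Cam("side")
rs=lambda x,y:(190+x/4,140+y/4)
rd=lambda x,y:(210+x/4.2,150+y/4.2)
print("tip tri",tri([W.ray(b(386,40)),S.ray(rs(490,311)),D.ray(rd(430,270))]))
print("ring",tri([W.ray(b(340,445)),S.ray(rs(283,402)),D.ray(rd(221,254))]))
print("small tab",tri([W.ray(np.mean([a(*q) for q in [(153,318),(272,318),(342,330),(240,274)]],0)),S.ray((278.5,169.7)),D.ray((341.3,177.1))]))
E
```

```text
tab top [[470.5, -279.8], [471.3, -260.4], [482.5, -262.4], [481.8, -281.3]] [ 476.53491234 -271.00703748  154.        ]
pan top [[ 461.4 -309.    58. ]
 [ 468.6 -231.4   58. ]
 [ 513.7 -236.2   58. ]] 84.73384829915013 -6.0582920784452705
sleeve top [[ 464.7 -282.5  114. ]
 [ 466.4 -257.5  114. ]
 [ 489.  -259.4  114. ]] 86.09113992217222 -4.922913680437657
bar [539.3183588  -28.34846164 175.        ] [642.73493306 -32.0405691  175.        ] -2.0446661389664413
tip [518.27874572 -28.91594316 186.        ]
base [[ 598.8 -105.8   12. ]
 [ 605.5   41.9   12. ]
 [ 747.8 -111.4   12. ]] 87.4195482887912 -2.138233451909123
post [[570.3 -78.8 202. ]
 [571.  -61.  202. ]]
tip tri (array([517.27999192, -28.14254376, 183.59579038]), [1.8202830359297577, 2.7026207071181023, 3.0875681693920893])
ring (array([645.73560465, -31.99322141, 174.54292604]), [0.7057366065839037, 2.4477541250448147, 2.0501769489226587])
small tab (array([ 476.36855629, -271.77565439,  134.01430271]), [2.175172212268678, 1.5178562125656792, 2.515595005497674])
```

```bash
python3 -c "
from h import *
calc([480,250,340],81)"
```

```text
t 2.2 tcp [ 469.2 -132.5  360.1] rpy [-179.98    0.     88.04] F [ 0.1 -1.1  1. ] gap 85.3
  -> trans cm [38.26, -0.22, 2.01] rot [-0.02, 0.01, 7.04] rows>= 10
```

```bash
python3 -m inch '{"delta_rot": [[0,0,1],[0,0,2],[0,0,3],[0,0,4],[0,0,5],[0,0,6],[0,0,7],[0,0,7],[0,0,7],[0,0,7],[0,0,7],[0,0,7]], "translation": [[3,0,0],[7,0,0],[11,0,0.5],[15,0,1],[19,0,1.5],[23,0,2],[27,0,2],[31,0,2],[35,-0.2,2],[38.3,-0.2,2],[38.3,-0.2,2],[38.3,-0.2,2]], "jaw": [1,1,1,1,1,1,1,1,1,1,1,1]}'; python3 -c "
from h import *
c=manip.calibration('wrist');im=manip.read_camera('wrist');cv2.imwrite('pics/w2.png',im[:,:,::-1])
import pickle;pickle.dump(c,open('w2.pkl','wb'))
calc([470,250,340],81)"
```

```text
time: 3.2
tcp_pos: [483.7, 252.5, 339.8]
eef_rot: [-3.14, -0.001, 1.406]
wrist_force: [-0.3, -0.3, 0.2]
finger_gap: 85.5
t 3.25 tcp [484.6 250.3 339.8] rpy [-1.7994e+02  3.0000e-02  8.0380e+01] F [-0.  -0.2 -0.9] gap 85.2
  -> trans cm [-0.28, -1.43, -0.02] rot [-0.06, 0.03, -0.62] rows>= 1
```

View pics/w2.png

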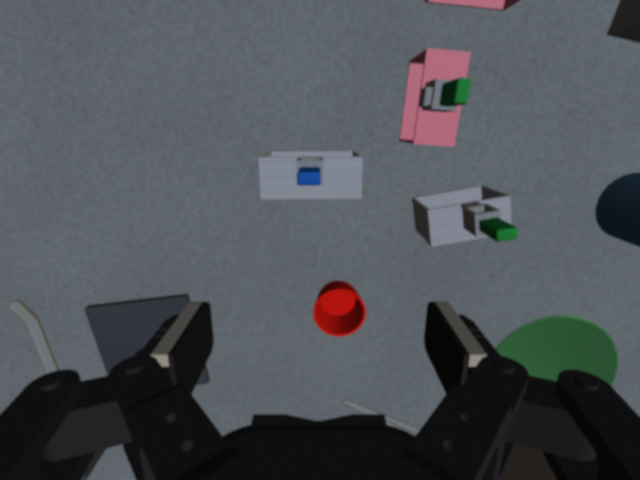

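Run:
```python
import cv2
s=cv2.imread("pics/w2.png")
cv2.imwrite("pics/w2a.png",cv2.resize(s[140:210,250:370],None,fx=6,fy=6,interpolation=cv2.INTER_CUBIC))
cv2.imwrite("pics/w2b.png",cv2.resize(s[175:255,405:525],None,fx=6,fy=6,interpolation=cv2.INTER_CUBIC))
```

```text
(no output)
```

View pics/w2a.png

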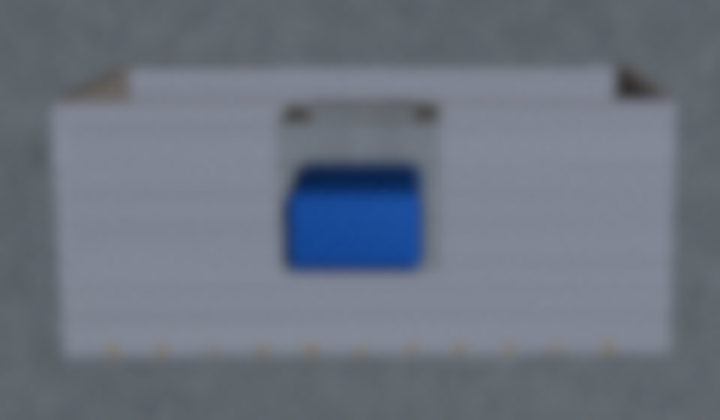

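View pics/w2b.png

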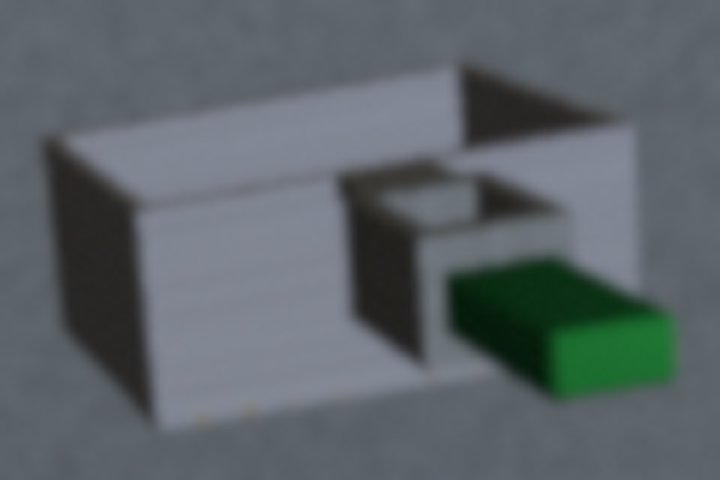

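Run:
```python
from h import *
import pickle
W=CamC(pickle.load(open("w2.pkl","rb")))
a=lambda x,y:(250+x/6-.4,140+y/6-.4)
b=lambda x,y:(405+x/6-.4,175+y/6-.4)
def rp(n,f,z,pts):
    k=[W.plane(f(*q),z) for q in pts]; print(n,np.round(k,1)[:,:2].tolist(),[round(yaw(k[i],k[i+1]),1) for i in range(len(k)-1)],"mean",np.mean(k,0).round(1))
rp("L tab",a,170,[(287,195),(423,192),(422,268),(288,270)])
rp("L pan",a,90,[(55,103),(676,102),(670,352),(63,356)])
rp("L sleeve",a,130,[(280,120),(440,120)])
rp("M tab",b,162,[(552,328),(674,313),(672,377),(560,396)])
rp("M pan",b,74,[(140,207),(635,126)])
rp("M pan",b,74,[(140,207),(158,427)])
rp("M sleeve",b,122,[(420,235),(570,212)])
rp("M sleeve",b,122,[(420,235),(428,366)])
calc([450,252,340],81)
```

```text
L tab [[444.6, 244.0], [447.3, 263.1], [458.0, 261.2], [455.1, 242.3]] [81.8, -10.1, -98.6] mean [451.3 252.6 170. ]
L pan [[431.0, 200.7], [448.7, 308.4], [492.7, 301.6], [475.4, 192.7]] [80.7, -8.8, -99.0] mean [461.9 250.9  90. ]
L sleeve [[437.3, 242.1], [441.4, 267.0]] [80.6] mean [439.4 254.6 130. ]
M tab [[526.2, 413.6], [526.9, 432.0], [537.1, 431.6], [537.4, 414.6]] [88.0, -2.0, -89.1] mean [531.9 423.  162. ]
M pan [[521.0, 376.7], [520.7, 470.2]] [90.2] mean [520.9 423.5  74. ]
M pan [[521.0, 376.7], [565.9, 376.8]] [0.1] mean [543.5 376.8  74. ]
M sleeve [[520.6, 410.2], [520.7, 435.4]] [89.7] mean [520.7 422.8 122. ]
M sleeve [[520.6, 410.2], [544.1, 410.7]] [1.1] mean [532.3 410.5 122. ]
t 3.25 tcp [484.6 250.3 339.8] rpy [-1.7994e+02  3.0000e-02  8.0380e+01] F [-0.  -0.2 -0.9] gap 85.2
  -> trans cm [-0.41, -3.44, -0.01] rot [-0.06, 0.03, -0.62] rows>= 1
```

```bash
python3 -c "
from h import *
calc([451.3,252.6,141],80.9)"
```

```text
t 3.25 tcp [484.6 250.3 339.8] rpy [-1.7994e+02  3.0000e-02  8.0380e+01] F [-0.  -0.2 -0.9] gap 85.2
  -> trans cm [-0.32, -3.3, 19.89] rot [-0.06, 0.03, -0.52] rows>= 5
```

```bash
python3 -m inch '{"delta_rot": [[0,0,0],[0,0,0],[0,0,0],[0,0,0],[0,0,0]], "translation": [[0,-1.5,2],[-0.2,-3,5],[-0.2,-3,9],[-0.2,-3,11],[-0.2,-3,11]], "jaw": [1,1,1,1,1]}' 80; python3 -c "
from h import *
calc([451.3,252.6,141],80.9)"
```

```text
time: 3.67
tcp_pos: [453.0, 248.9, 225.8]
eef_rot: [-3.136, 0.006, 1.398]
wrist_force: [-1.0, -1.7, -0.0]
finger_gap: 85.2
t 3.67 tcp [453.  248.9 225.8] rpy [-179.68    0.34   80.11] F [-1.  -1.7 -0. ] gap 85.2
  -> trans cm [0.39, -0.19, 8.48] rot [-0.33, 0.34, -0.79] rows>= 3
```

```bash
python3 -m inch '{"delta_rot": [[0,0,-0.8],[0,0,-0.8],[0,0,-0.8],[0,0,-0.8],[0,0,-0.8],[0,0,-0.8]], "translation": [[0.3,-0.1,3],[0.3,-0.1,6],[0.3,-0.1,8],[0.3,-0.1,8.4],[0.3,-0.1,8.4],[0.3,-0.1,8.4]], "jaw": [1,1,1,1,1,1]}' 80; python3 -c "
from h import *
calc([451.3,252.6,141],80.9)"
```

```text
time: 4.17
tcp_pos: [455.9, 256.2, 148.1]
eef_rot: [3.14, -0.001, 1.415]
wrist_force: [-0.2, 0.4, 0.7]
finger_gap: 85.6
t 4.17 tcp [455.9 256.2 148.1] rpy [ 1.7989e+02 -6.0000e-02  8.1080e+01] F [-0.2  0.4  0.7] gap 85.6
  -> trans cm [-0.42, -0.4, 0.71] rot [0.11, -0.06, 0.18] rows>= 1
```

```bash
python3 -m inch '{"delta_rot": [[0,0,0],[0,0,0],[0,0,0]], "translation": [[0,0,0],[0,0,0],[0,0,0]], "jaw": [1,1,1]}' 80; python3 -c "
from h import *
calc([451.3,252.6,141],80.9)"
```

```text
time: 4.42
tcp_pos: [455.2, 256.5, 147.5]
eef_rot: [3.14, -0.001, 1.416]
wrist_force: [-1.0, -0.0, 0.3]
finger_gap: 85.3
t 4.42 tcp [455.2 256.5 147.5] rpy [ 1.7988e+02 -4.0000e-02  8.1160e+01] F [-1.  -0.   0.3] gap 85.3
  -> trans cm [-0.45, -0.33, 0.65] rot [0.12, -0.04, 0.26] rows>= 1
```

```bash
python3 -m inch '{"delta_rot": [[0,0,0],[0,0,0],[0,0,0],[0,0,0],[0,0,0]], "translation": [[-0.45,-0.33,0.65],[-0.45,-0.33,0.65],[-0.45,-0.33,0.65],[-0.45,-0.33,0.65],[-0.45,-0.33,0.65]], "jaw": [1,1,1,1,1]}' 80; python3 -c "
from h import *
manip.read_camera('side')
cv2.imwrite('pics/d3.png',cv2.resize(manip.read_camera('side')[:,:,::-1][250:400,240:400],None,fx=5,fy=4)[:600])
calc([451.3,252.6,141],80.9)"
```

```text
time: 4.83
tcp_pos: [450.5, 252.3, 139.8]
eef_rot: [3.142, 0.0, 1.417]
wrist_force: [-0.5, 0.0, -0.1]
finger_gap: 85.4
t 4.93 tcp [450.6 252.4 139.8] rpy [ 1.800e+02 -1.000e-02  8.118e+01] F [0.7 1.  0.4] gap 85.8
  -> trans cm [0.03, 0.07, -0.12] rot [0.0, -0.01, 0.28] rows>= 1
```

View pics/d3.png

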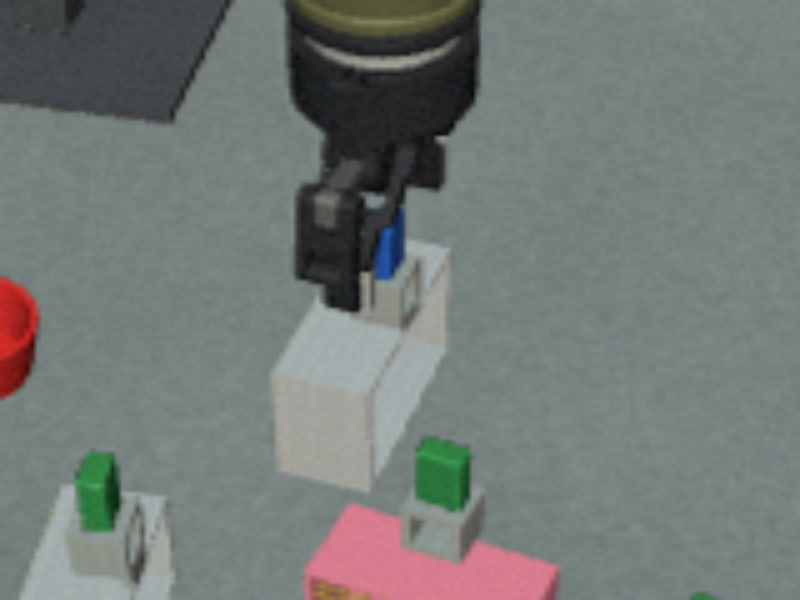

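```bash
python3 -m inch '{"delta_rot": [[0,0,0],[0,0,0],[0,0,0],[0,0,0],[0,0,0],[0,0,0],[0,0,0],[0,0,0]], "translation": [[0,0,0],[0,0,0],[0,0,0],[0,0,0],[0,0,0],[0,0,0],[0,0,0],[0,0,0]], "jaw": [0,0,0,0,0,0,0,0]}' 90; python3 -c "
from h import *
calc([451.3,252.6,141],80.9)"
```

```text
time: 5.6
tcp_pos: [450.4, 252.1, 139.6]
eef_rot: [-3.141, 0.0, 1.417]
wrist_force: [-0.6, -0.3, -0.5]
finger_gap: 18.3
t 5.6 tcp [450.4 252.1 139.6] rpy [-1.7998e+02  3.0000e-02  8.1170e+01] F [-0.6 -0.3 -0.5] gap 18.3
  -> trans cm [0.06, 0.08, -0.14] rot [-0.02, 0.03, 0.27] rows>= 1
```

```bash
python3 -m inch '{"delta_rot": [[0,0,0],[0,0,0],[0,0,0],[0,0,0],[0,0,0],[0,0,0]], "translation": [[0,0,-0.5],[0,0,-2],[0,0,-5],[0,0,-8],[0,0,-9.5],[0,0,-9.5]], "jaw": [0,0,0,0,0,0]}' 90; python3 -c "
from h import *
calc([478.5,-26.3,236],87.9)"
```

```text
time: 6.1
tcp_pos: [452.2, 253.8, 238.5]
eef_rot: [3.136, -0.003, 1.417]
wrist_force: [0.8, 0.9, -2.6]
finger_gap: 18.4
t 6.1 tcp [452.2 253.8 238.5] rpy [ 1.7967e+02 -1.7000e-01  8.1190e+01] F [ 0.8  0.9 -2.6] gap 18.4
  -> trans cm [-27.28, 6.89, 0.2] rot [0.34, -0.15, -6.71] rows>= 7
```

```bash
python3 -m inch '{"delta_rot": [[0,0,-1],[0,0,-2],[0,0,-3],[0,0,-4],[0,0,-5],[0,0,-6],[0,0,-6.7],[0,0,-6.7],[0,0,-6.7],[0,0,-6.7],[0,0,-6.7],[0,0,-6.7]], "translation": [[-1.5,0.3,0],[-4.5,1,0],[-8,2,0],[-11.5,3,0],[-15,4,0],[-18.5,5,0],[-22,5.5,0],[-25,5.8,0],[-26.8,6,0],[-27.3,6,0],[-27.3,6,0],[-27.3,6,0]], "jaw": [0,0,0,0,0,0,0,0,0,0,0,0]}' 90; python3 -m inch '{"delta_rot": [[0,0,0],[0,0,0],[0,0,0]], "translation": [[0,0,0],[0,0,0],[0,0,0]], "jaw": [0,0,0]}'; python3 -c "
from h import *
import pickle
calc([478.5,-26.3,206],87.9)
for n in ['scene','side','wrist']:
    if n=='wrist': pickle.dump(manip.calibration('wrist'),open('w4.pkl','wb'))
    im=manip.read_camera(n); cv2.imwrite(f'pics/{n}4.png',im[:,:,::-1])
a=cv2.imread('pics/scene4.png')[150:300,200:400];b=cv2.imread('pics/side4.png')[140:280,200:400]
cv2.imwrite('pics/s4.png',cv2.resize(a,None,fx=4,fy=4,interpolation=cv2.INTER_CUBIC));cv2.imwrite('pics/d4.png',cv2.resize(b,None,fx=4,fy=4,interpolation=cv2.INTER_CUBIC))"
```

```text
time: 7.1
tcp_pos: [467.5, -25.3, 234.0]
eef_rot: [-3.14, -0.001, 1.535]
wrist_force: [0.6, 1.6, -2.4]
finger_gap: 18.5
time: 7.35
tcp_pos: [468.0, -25.3, 234.7]
eef_rot: [-3.142, -0.0, 1.536]
wrist_force: [-0.1, 0.2, -2.4]
finger_gap: 18.5
t 7.35 tcp [468.  -25.3 234.7] rpy [-180.     -0.     88.02] F [-0.1  0.2 -2.4] gap 18.5
  -> trans cm [-0.07, 1.05, 2.87] rot [-0.0, -0.0, 0.12] rows>= 1
```

View pics/s4.png

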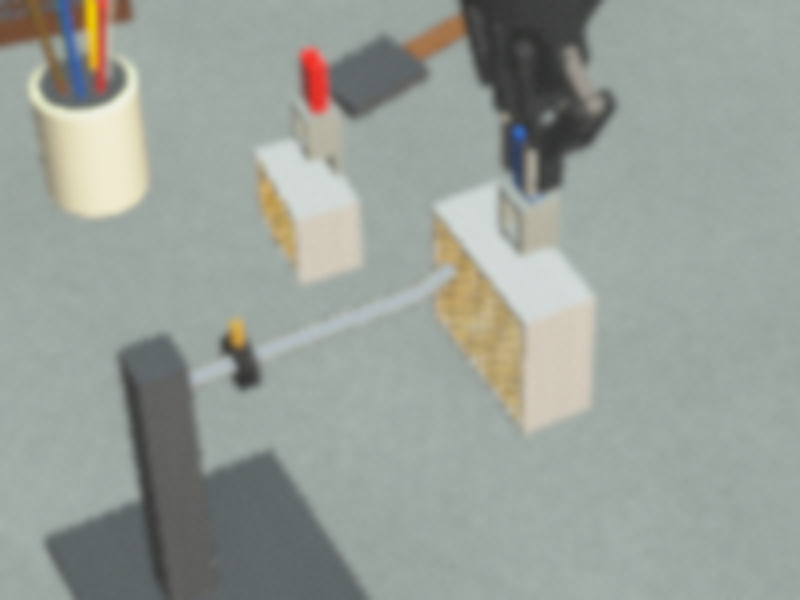

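View pics/d4.png

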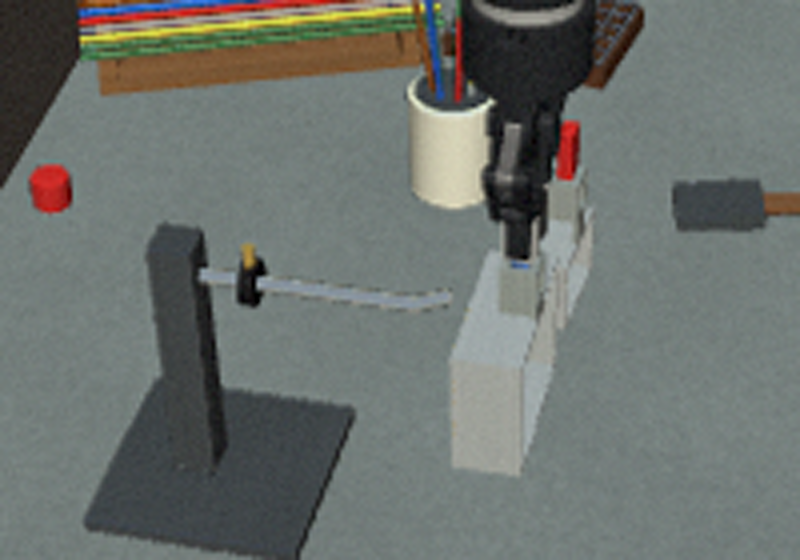

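View pics/wrist4.png

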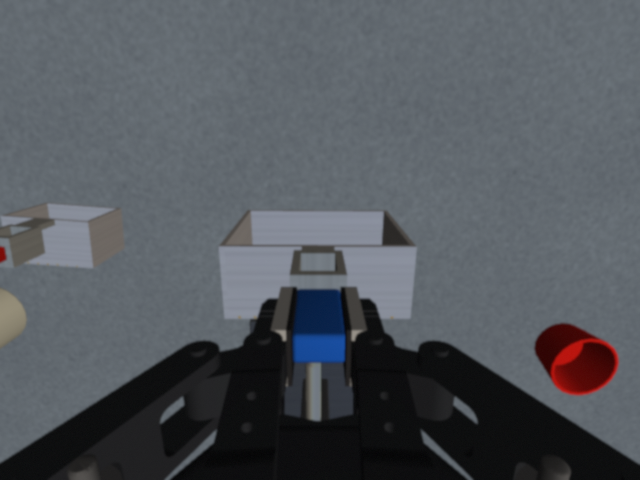

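```bash
python3 - <<'E'
from h import *
import pickle
S=Cam("scene");D=Cam("side");W=CamC(pickle.load(open("w4.pkl","rb")))
X=[480.9,-25.8,208]
print("slot pred scene",S.proj(X),"seen",(200+511/4-.4,150+217/4-.4))
# sleeve top-left/right corners front: pan top corners
c=np.array([468.9,-25.3,220.1]); R=rot([0,0,np.radians(-2)])
for n,v in [("mesh top L",(33,55,-35)),("mesh top R",(33,-55,-35)),("rim L",(-12,55,-35)),("rim R",(-12,-55,-35)),("mesh bot L",(33,55,-125))]:
    P=c+R.apply(v); print(n,"scene crop",(4*(S.proj(P)+.4-[200,150])).round(0),"side crop",(4*(D.proj(P)+.4-[200,140])).round(0),"wrist",W.proj(P).round(1))
T=[517.5,-27.8,184]
print("tip scene",(4*(S.proj(T)+.4-[200,150])).round(0),"side",(4*(D.proj(T)+.4-[200,140])).round(0))
# bar in wrist view
for x in (-60,-100,-30,-15): 
    P=np.array([693.4,-34.2,0])+R.apply([x,0,175]);print(x,W.proj(P).round(1), "scene",(4*(S.proj(P)+.4-[200,150])).round(0),"side",(4*(D.proj(P)+.4-[200,140])).round(0))
E
python3 -c "
import cv2
s=cv2.imread('pics/wrist4.png');cv2.imwrite('pics/w4c.png',cv2.resize(s[230:430,220:420],None,fx=3,fy=3,interpolation=cv2.INTER_CUBIC))"
```

```text
slot pred scene [326.82300708 203.43300507] seen (327.35, 203.85)
mesh top L scene crop [524. 318.] side crop [451. 360.] wrist [407.5 317.3]
mesh top R scene crop [430. 201.] side crop [489. 252.] wrist [221.6 317.4]
rim L scene crop [595. 291.] side crop [524. 370.] wrist [413.4 245.1]
rim R scene crop [499. 176.] side crop [558. 261.] wrist [215.3 245.2]
mesh bot L scene crop [523. 430.] side crop [453. 468.] wrist [382.  262.4]
tip scene [451. 268.] side [447. 301.]
-60 [313.8 472.2] scene [263. 350.] side [269. 288.]
-100 [313.6 427.9] scene [329. 325.] side [330. 296.]
-30 [314.  502.9] scene [213. 369.] side [224. 282.]
-15 [314.1 517.5] scene [187. 379.] side [202. 279.]
```

View pics/w4c.png

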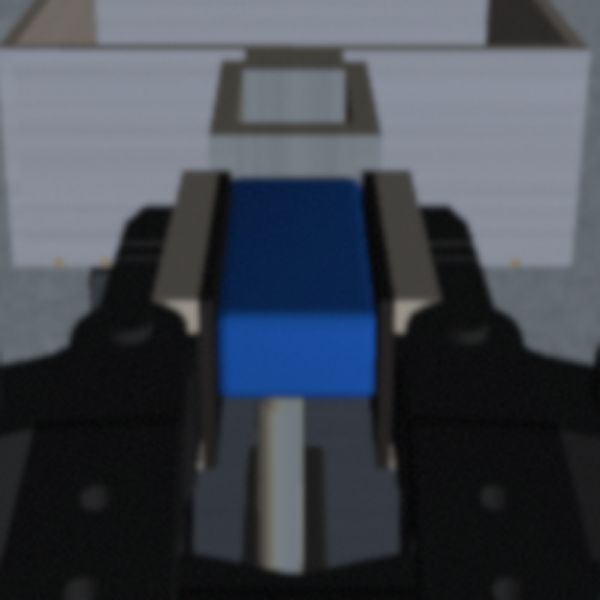

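```bash
python3 -m inch '{"delta_rot": [[0,0,0],[0,0,0],[0,0,0],[0,0,0],[0,0,0]], "translation": [[-0.25,0,1],[-0.25,0,2.85],[-0.25,0,2.85],[-0.25,0,2.85],[-0.25,0,2.85]], "jaw": [0,0,0,0,0]}' 90; python3 -c "
from h import *
import pickle
calc([478.5,-26.3,206],87.9)
pickle.dump(manip.calibration('wrist'),open('w5.pkl','wb'))
W=Cam('wrist');print(W.p-manip.observe()['tcp_pos'])
w=manip.read_camera('wrist');cv2.imwrite('pics/w5.png',cv2.resize(w[230:430,220:420,::-1],None,fx=3,fy=3,interpolation=cv2.INTER_CUBIC))
b=manip.read_camera('side')[140:280,200:400,::-1];cv2.imwrite('pics/d5.png',cv2.resize(b,None,fx=4,fy=4,interpolation=cv2.INTER_CUBIC))
b=manip.read_camera('scene')[150:300,200:400,::-1];cv2.imwrite('pics/s5.png',cv2.resize(b,None,fx=4,fy=4,interpolation=cv2.INTER_CUBIC))
"
```

```text
time: 7.92
tcp_pos: [468.0, -29.1, 206.5]
eef_rot: [3.141, -0.0, 1.534]
wrist_force: [-0.5, 0.2, -2.8]
finger_gap: 18.6
t 7.92 tcp [468.  -29.1 206.5] rpy [ 1.7999e+02 -1.0000e-02  8.7880e+01] F [-0.5  0.2 -2.8] gap 18.6
  -> trans cm [0.32, 1.04, 0.05] rot [0.01, -0.01, -0.02] rows>= 1
[-74.91875029   5.33978858 142.52213933]
```

View pics/w5.png

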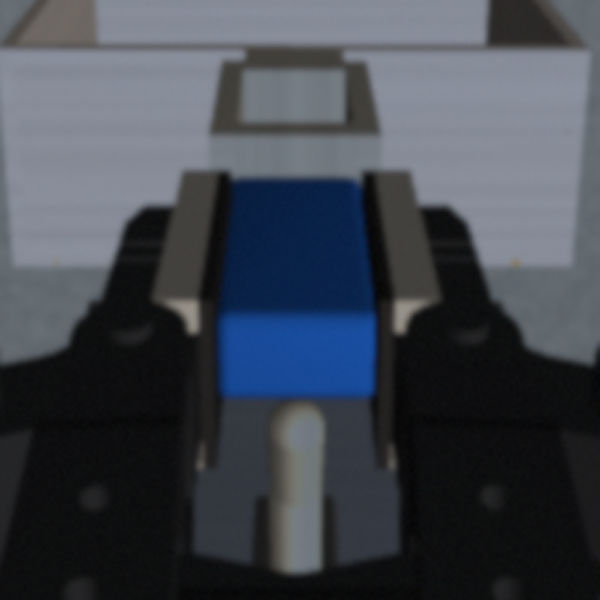

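View pics/d5.png

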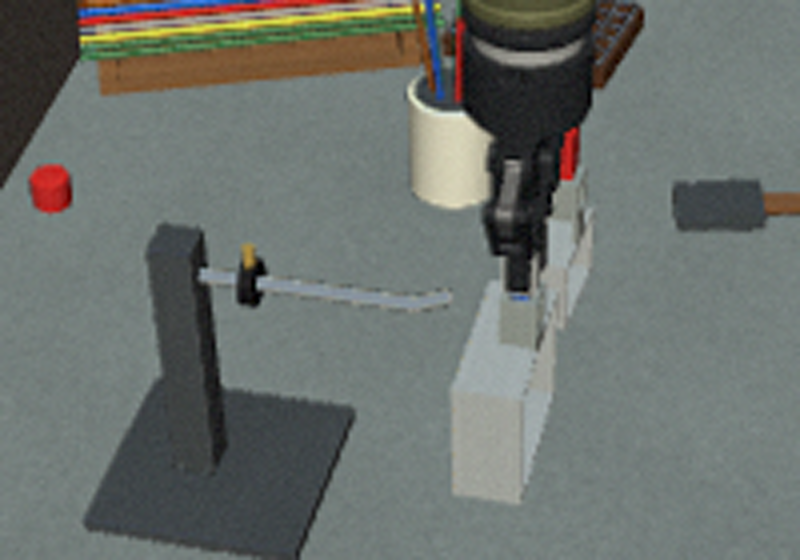

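View pics/s5.png

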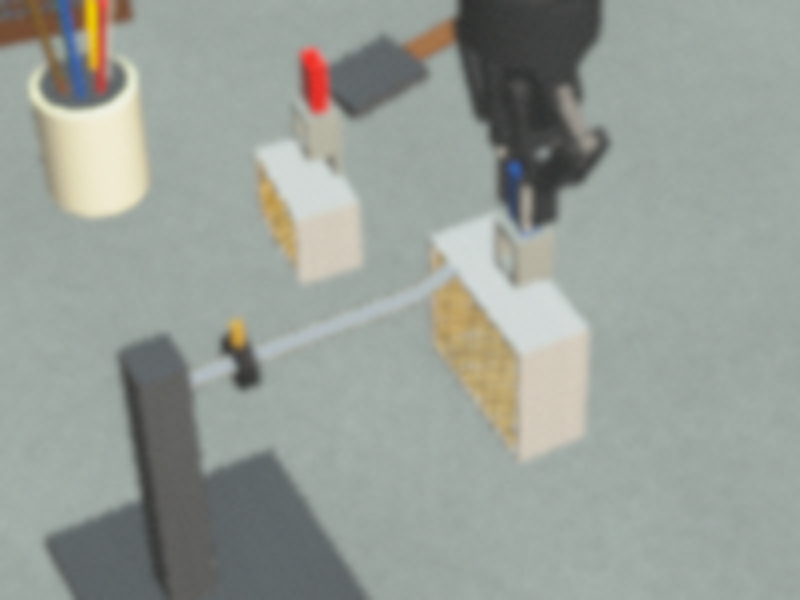

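```bash
python3 -m inch '{"delta_rot": [[0,0,0],[0,0,0],[0,0,0],[0,0,0],[0,0,0]], "translation": [[0,1,0],[0,2.3,0],[0,3.6,0],[0,4.5,0],[0,4.5,0]], "jaw": [0,0,0,0,0]}' 90; python3 -c "
from h import *
calc([560,-26.3,206],87.9)
b=manip.read_camera('side')[140:280,200:400,::-1];cv2.imwrite('pics/d6.png',cv2.resize(b,None,fx=4,fy=4,interpolation=cv2.INTER_CUBIC))
b=manip.read_camera('wrist')[230:430,220:420,::-1];cv2.imwrite('pics/w6.png',cv2.resize(b,None,fx=3,fy=3,interpolation=cv2.INTER_CUBIC))
"
```

```text
time: 8.48
tcp_pos: [514.5, -30.9, 206.7]
eef_rot: [3.14, -0.001, 1.534]
wrist_force: [-1.2, -0.7, -3.1]
finger_gap: 18.4
t 8.48 tcp [514.5 -30.9 206.7] rpy [ 1.7991e+02 -6.0000e-02  8.7880e+01] F [-1.2 -0.7 -3.1] gap 18.4
  -> trans cm [0.63, 4.53, 0.08] rot [0.09, -0.06, -0.02] rows>= 2
```

View pics/d6.png

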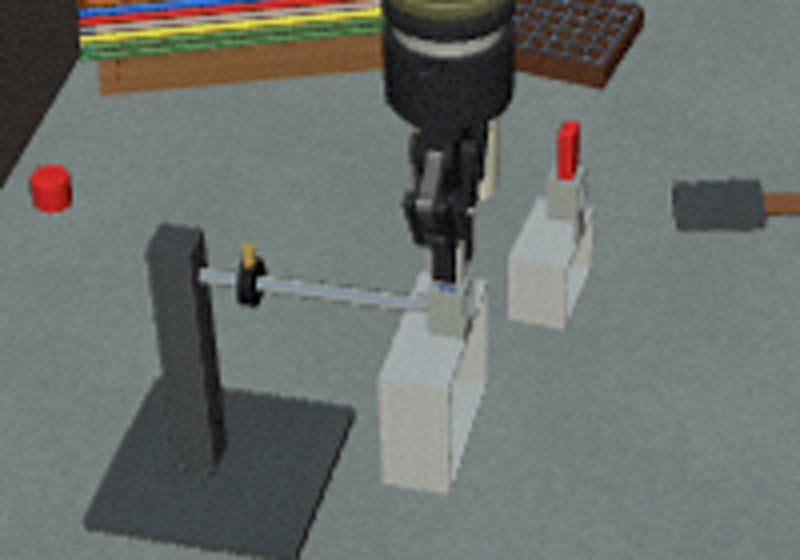

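View pics/w6.png

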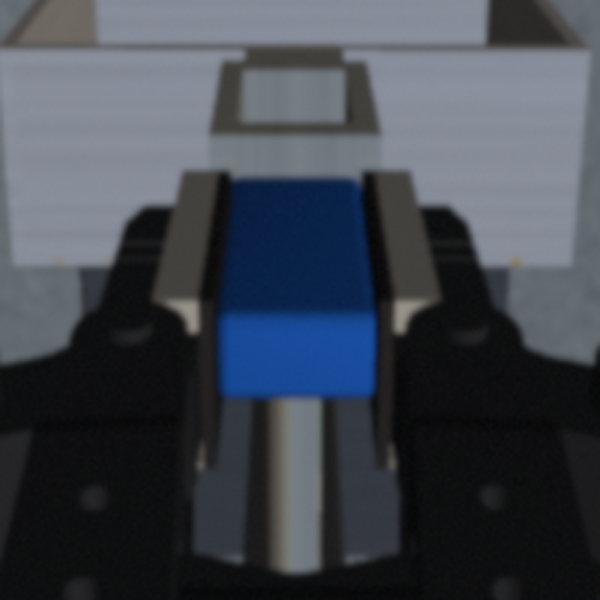

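```bash
python3 -m inch '{"delta_rot": [[0,0,0],[0,0,0],[0,0,0],[0,0,0],[0,0,0],[0,0,0],[0,0,0]], "translation": [[0,1,0],[0,2.3,0],[0,3.6,0],[0,4.7,0],[0,4.9,0.4],[0,5,0.7],[0,5,0.7]], "jaw": [0,0,0,0,0,0,0]}' 90; python3 -m inch '{"delta_rot": [[0,0,0],[0,0,0],[0,0,0],[0,0,0],[0,0,0],[0,0,0],[0,0,0]], "translation": [[0,1,0],[0,2,0],[0,3,0],[0,3.8,0],[0,4,0.15],[0,4,0.3],[0,4,0.3]], "jaw": [0,0,0,0,0,0,0]}'; python3 -c "
from h import *
calc([628,-26.3,195],87.9)"
```

```text
time: 9.17
tcp_pos: [561.4, -32.6, 198.2]
eef_rot: [-3.139, 0.0, 1.534]
wrist_force: [-0.0, 1.1, -2.6]
finger_gap: 18.2
time: 9.75
tcp_pos: [602.4, -33.9, 195.5]
eef_rot: [-3.14, -0.0, 1.534]
wrist_force: [-0.1, -0.9, -3.5]
finger_gap: 18.3
t 9.75 tcp [602.4 -33.9 195.5] rpy [-1.7991e+02 -3.0000e-02  8.7900e+01] F [-0.1 -0.9 -3.5] gap 18.3
  -> trans cm [0.86, 2.53, 0.05] rot [-0.09, -0.03, -0.0] rows>= 1
```

```bash
python3 -m inch '{"delta_rot": [[0,0,0],[0,0,0],[0,0,0],[0,0,0],[0,0,0],[0,0,0]], "translation": [[0,0.3,0],[0,0.6,0],[0,0.9,0],[0,1.2,0],[0,1.4,0],[0,1.4,0]], "jaw": [0,0,0,0,0,0]}'; python3 -c "
from h import *
calc([628,-26.3,195],87.9)
b=manip.read_camera('side')[140:280,200:400,::-1];cv2.imwrite('pics/d7.png',cv2.resize(b,None,fx=4,fy=4,interpolation=cv2.INTER_CUBIC))
b=manip.read_camera('scene')[150:300,200:400,::-1];cv2.imwrite('pics/s7.png',cv2.resize(b,None,fx=4,fy=4,interpolation=cv2.INTER_CUBIC))
"
```

```text
time: 10.25
tcp_pos: [617.2, -34.8, 196.3]
eef_rot: [3.141, -0.0, 1.534]
wrist_force: [-0.2, 0.5, -2.2]
finger_gap: 18.3
t 10.25 tcp [617.2 -34.8 196.3] rpy [ 1.7999e+02 -1.0000e-02  8.7880e+01] F [-0.2  0.5 -2.2] gap 18.3
  -> trans cm [0.89, 1.05, 0.13] rot [0.01, -0.01, -0.02] rows>= 1
```

View pics/d7.png

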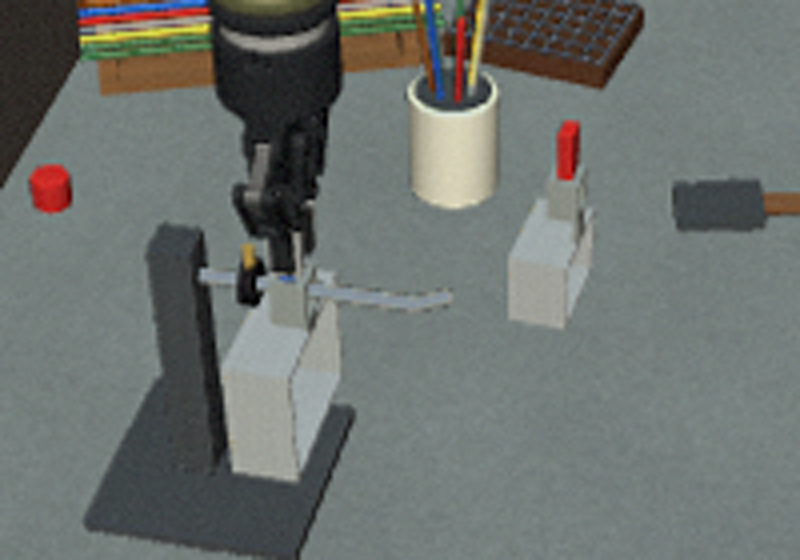

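View pics/s7.png

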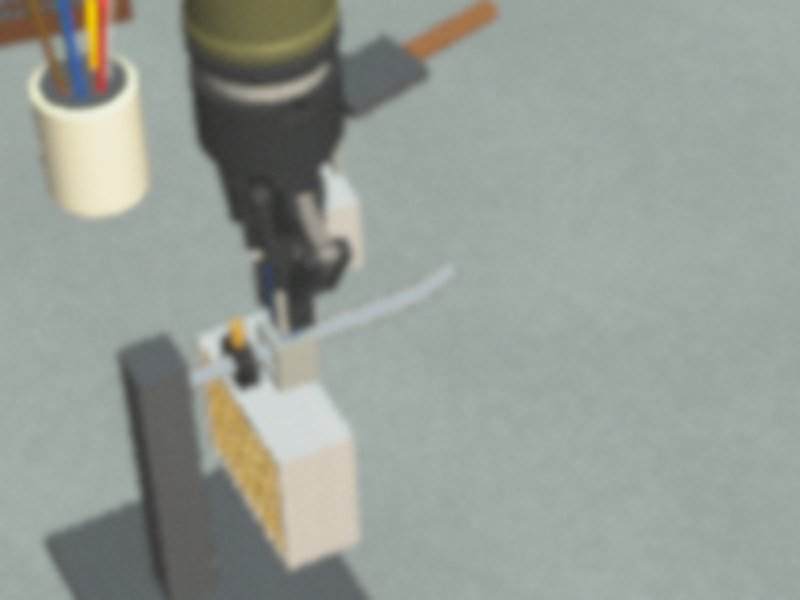

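```bash
python3 -m inch '{"delta_rot": [[0,0,0],[0,0,0],[0,0,0],[0,0,0],[0,0,0],[0,0,0]], "translation": [[0,0.1,0],[0,0.2,0],[0,0.3,0],[0,0.4,0],[0,0.4,0],[0,0.4,0]], "jaw": [0,0,0,0,0,0]}'
```

```text
time: 10.85
tcp_pos: [620.8, -34.8, 196.3]
eef_rot: [-3.142, 0.0, 1.534]
wrist_force: [0.2, -0.6, -2.6]
finger_gap: 18.3
```

```bash
python3 -m inch '{"delta_rot": [[0,0,0],[0,0,0],[0,0,0],[0,0,0]], "translation": [[0,0.1,0],[0,0.2,0],[0,0.2,0],[0,0.2,0]], "jaw": [0,0,0,0]}'
```

```text
time: 11.18
tcp_pos: [622.8, -34.9, 196.3]
eef_rot: [-3.142, 0.0, 1.534]
wrist_force: [-0.6, -0.3, -3.6]
finger_gap: 18.2
```

```bash
python3 -m inch '{"delta_rot": [[0,0,0],[0,0,0],[0,0,0],[0,0,0]], "translation": [[0,0.1,0],[0,0.2,0],[0,0.2,0],[0,0.2,0]], "jaw": [0,0,0,0]}'
```

```text
time: 11.52
tcp_pos: [624.8, -35.0, 196.3]
eef_rot: [-3.142, 0.0, 1.534]
wrist_force: [-0.3, 0.8, -2.6]
finger_gap: 18.6
```

```bash
python3 -m inch '{"delta_rot": [[0,0,0],[0,0,0],[0,0,0],[0,0,0]], "translation": [[0,0.1,0],[0,0.2,0],[0,0.2,0],[0,0.2,0]], "jaw": [0,0,0,0]}'
```

```text
time: 11.85
tcp_pos: [626.8, -35.0, 196.3]
eef_rot: [-3.142, -0.0, 1.534]
wrist_force: [-0.5, 1.0, -2.6]
finger_gap: 18.2
```

```bash
python3 -m inch '{"delta_rot": [[0,0,0],[0,0,0],[0,0,0]], "translation": [[0,0.1,0],[0,0.15,0],[0,0.15,0]], "jaw": [0,0,0]}'
```

```text
time: 12.1
tcp_pos: [628.0, -35.1, 196.3]
eef_rot: [-3.141, 0.0, 1.534]
wrist_force: [-0.7, -1.0, -1.5]
finger_gap: 18.5
```

```bash
python3 -m inch '{"delta_rot": [[0,0,0],[0,0,0],[0,0,0]], "translation": [[0,0.1,0],[0,0.1,0],[0,0.1,0]], "jaw": [0,0,0]}'
```

```text
time: 12.35
tcp_pos: [628.2, -35.1, 196.2]
eef_rot: [-3.139, 0.0, 1.534]
wrist_force: [-5.6, -0.6, 0.1]
finger_gap: 18.1
```

```bash
python3 -m inch '{"delta_rot": [[0,0,0],[0,0,0]], "translation": [[0,0.05,0],[0,0.05,0]], "jaw": [0,0]}'
```

```text
time: 12.52
tcp_pos: [628.2, -35.1, 196.2]
eef_rot: [-3.138, 0.001, 1.534]
wrist_force: [-7.6, -0.6, 1.0]
finger_gap: 18.4
```

```bash
python3 -m inch '{"delta_rot": [[0,0,0],[0,0,0],[0,0,0],[0,0,0]], "translation": [[0,0.05,0],[0,0.05,0],[0,0.05,0],[0,0.05,0]], "jaw": [0,0,0,0]}'
```

```text
time: 12.85
tcp_pos: [628.3, -35.1, 196.3]
eef_rot: [-3.137, 0.001, 1.534]
wrist_force: [-7.9, -0.0, 2.2]
finger_gap: 18.6
```

```bash
python3 -m inch '{"delta_rot": [[0,0,0],[0,0,0],[0,0,0],[0,0,0]], "translation": [[0,0,0],[0,0,0],[0,0,0],[0,0,0]], "jaw": [0,0,0,0]}'; python3 -c "
from h import *
calc([628,-26.3,195],87.9)"
```

```text
time: 13.18
tcp_pos: [628.3, -35.1, 196.3]
eef_rot: [-3.137, 0.001, 1.534]
wrist_force: [-8.0, -0.4, 2.4]
finger_gap: 18.7
t 13.18 tcp [628.3 -35.1 196.3] rpy [-1.7975e+02  4.0000e-02  8.7890e+01] F [-8.  -0.4  2.4] gap 18.7
  -> trans cm [0.88, -0.06, 0.13] rot [-0.25, 0.04, -0.01] rows>= 1
```

```bash
python3 -m inch '{"delta_rot": [[0,0,0],[0,0,0],[0,0,0],[0,0,0],[0,0,0],[0,0,0]], "translation": [[0,0.05,0],[0,0.05,0],[0,0.05,0],[0,0.05,0],[0,0.05,0],[0,0.05,0]], "jaw": [0,0,0,0,0,0]}'; python3 -c "
from h import *
b=manip.read_camera('side')[140:280,200:400,::-1];cv2.imwrite('pics/d8.png',cv2.resize(b,None,fx=4,fy=4,interpolation=cv2.INTER_CUBIC))
b=manip.read_camera('wrist')[230:430,220:420,::-1];cv2.imwrite('pics/w8.png',cv2.resize(b,None,fx=3,fy=3,interpolation=cv2.INTER_CUBIC))
"
```

```text
time: 13.68
tcp_pos: [628.3, -35.1, 196.3]
eef_rot: [-3.136, 0.001, 1.534]
wrist_force: [-9.1, -0.3, 2.5]
finger_gap: 18.4
```

View pics/d8.png

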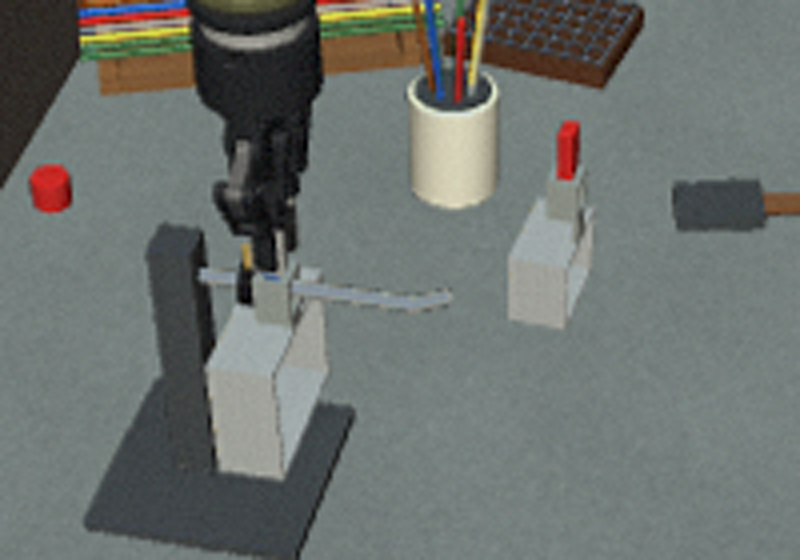

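View pics/w8.png

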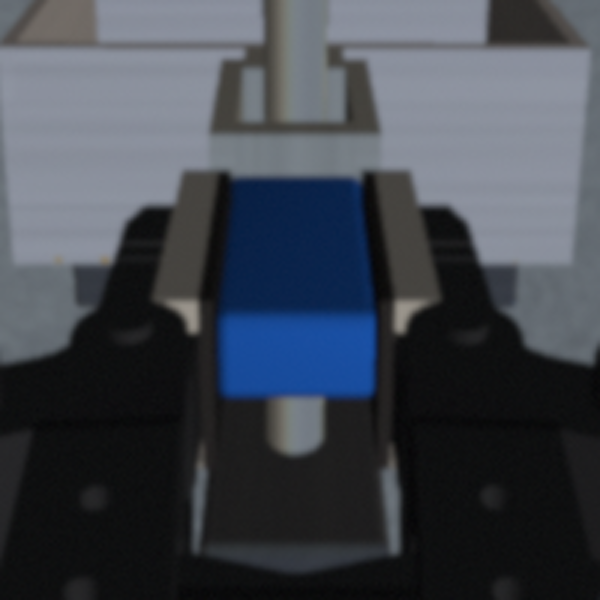

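```bash
python3 -c "
from h import *
o=manip.observe();print(o['moment'],o['wrist_force'],o['time'])"
```

```text
[0.03186166 2.10472811 0.00504013] [-10.13691057   0.46885217   3.22401062] 13.7833
```

```bash
python3 -m inch '{"delta_rot": [[0,0,0],[0,0,0],[0,0,0],[0,0,0]], "translation": [[0,-0.1,0],[0,-0.15,0.05],[0,-0.15,0.1],[0,-0.15,0.1]], "jaw": [0,0,0,0]}'; python3 -c "
from h import *
o=manip.observe();print(o['moment'],o['wrist_force'],o['time'])"
```

```text
time: 14.12
tcp_pos: [628.2, -35.0, 195.2]
eef_rot: [-3.139, 0.0, 1.534]
wrist_force: [-4.9, -0.1, 0.7]
finger_gap: 18.6
[0.00826667 1.31916334 0.03844662] [-4.90951449 -0.05267658  0.71616044] 14.1167
```

```bash
python3 -m inch '{"delta_rot": [[0,0,0],[0,0,0],[0,0,0],[0,0,0]], "translation": [[0,-0.05,0.05],[0,-0.08,0.08],[0,-0.08,0.1],[0,-0.08,0.1]], "jaw": [0,0,0,0]}'; python3 -c "
from h import *
o=manip.observe();print(o['moment'],o['wrist_force'],o['time'],o['tcp_pos'])"
```

```text
time: 14.45
tcp_pos: [628.1, -35.0, 194.2]
eef_rot: [-3.141, 0.0, 1.534]
wrist_force: [-4.3, 0.6, 0.2]
finger_gap: 18.4
[ 0.08257306  1.09140793 -0.00644341] [-4.2928664   0.56100413  0.20320935] 14.45 [628.12474037 -34.98753506 194.22241697]
```

```bash
python3 -m inch '{"delta_rot": [[0,0,0],[0,0,0],[0,0,0],[0,0,0],[0,0,0],[0,0,0],[0,0,0],[0,0,0]], "translation": [[0,-0.06,0.03],[0,-0.06,0.03],[0,-0.06,0.03],[0,-0.06,0.03],[0,-0.06,0.03],[0,-0.06,0.03],[0,-0.06,0.03],[0,-0.06,0.03]], "jaw": [0,0,0.25,0.4,0.5,0.6,0.6,0.6]}'; python3 -c "
from h import *
o=manip.observe();print(o['moment'],o['wrist_force'],o['time'],o['tcp_pos'])
b=manip.read_camera('wrist')[230:430,220:420,::-1];cv2.imwrite('pics/w9.png',cv2.resize(b,None,fx=3,fy=3,interpolation=cv2.INTER_CUBIC))"
```

```text
time: 15.12
tcp_pos: [628.1, -35.1, 194.1]
eef_rot: [3.141, 0.0, 1.534]
wrist_force: [-0.6, 0.5, -0.1]
finger_gap: 51.3
[-0.00335743  0.03967077  0.01522418] [-0.55428614  0.51639738 -0.1318361 ] 15.1167 [628.10209462 -35.09150542 194.11602998]
```

View pics/w9.png

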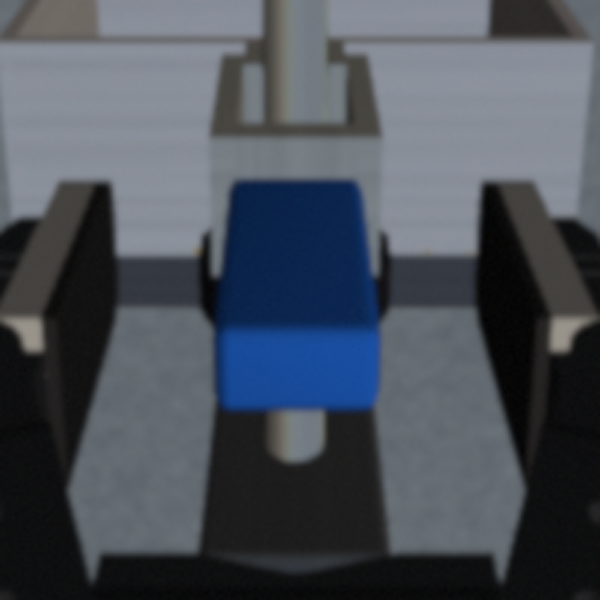

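```bash
python3 -m inch '{"delta_rot": [[0,0,0],[0,0,0],[0,0,0],[0,0,0],[0,0,0],[0,0,0]], "translation": [[0,0,-0.5],[0,0,-2],[0,0,-4.5],[0,0,-7.5],[0,0,-8],[0,0,-8]], "jaw": [0.6,0.6,0.7,1,1,1]}'; python3 -c "
from h import *
b=manip.read_camera('side')[140:280,200:400,::-1];cv2.imwrite('pics/d9.png',cv2.resize(b,None,fx=4,fy=4,interpolation=cv2.INTER_CUBIC))
calc([532,423,200],90.1)"
```

```text
time: 15.67
tcp_pos: [629.3, -34.7, 277.3]
eef_rot: [3.136, 0.0, 1.534]
wrist_force: [0.4, 0.2, -0.3]
finger_gap: 85.4
t 15.72 tcp [628.4 -34.9 275.1] rpy [1.7987e+02 2.0000e-02 8.7890e+01] F [ 0.1 -0.1  0.8] gap 85.0
  -> trans cm [45.41, -11.34, 7.47] rot [0.13, 0.02, -2.21] rows>= 12
```

View pics/d9.png

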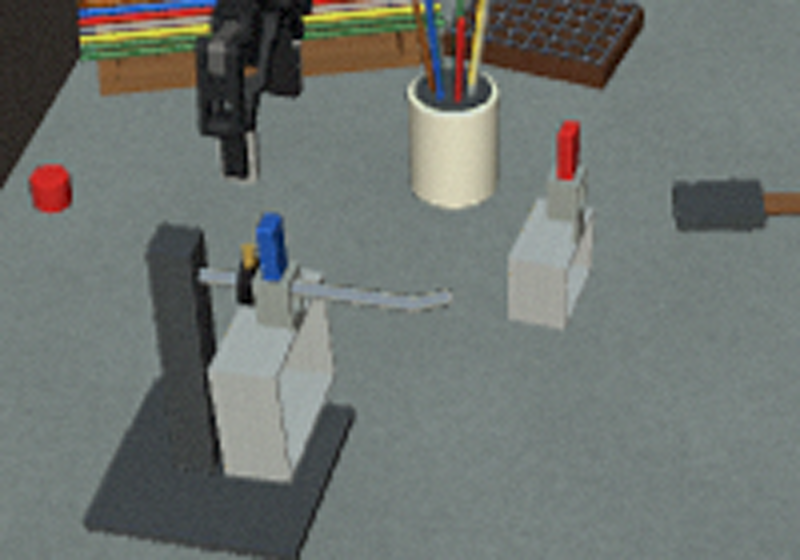

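```bash
python3 -m inch '{"delta_rot": [[0,0,0],[0,0,-1],[0,0,-2],[0,0,-2.2],[0,0,-2.2],[0,0,-2.2],[0,0,-2.2],[0,0,-2.2],[0,0,-2.2],[0,0,-2.2],[0,0,-2.2],[0,0,-2.2]], "translation": [[2,-1,0],[6,-2,0],[10,-3,0],[14,-4,0],[18,-5,0],[22,-6,0],[26,-7,0],[30,-8,0],[34,-9,1],[38,-10,3],[42,-11,5],[45.4,-11.4,7]], "jaw": [1,1,1,1,1,1,1,1,1,1,1,1]}';python3 -m inch '{"delta_rot": [[0,0,0],[0,0,0],[0,0,0],[0,0,0]], "translation": [[0,0,0],[0,0,0],[0,0,0],[0,0,0]], "jaw": [1,1,1,1]}'; python3 -c "
from h import *
import pickle
calc([532,423,131.6],90.1)
c=manip.calibration('wrist');b=manip.read_camera('wrist')[:,:,::-1];cv2.imwrite('pics/w10.png',b);pickle.dump(c,open('w10.pkl','wb'))"
```

```text
time: 16.72
tcp_pos: [529.7, 418.5, 205.6]
eef_rot: [-3.141, 0.001, 1.573]
wrist_force: [1.0, 0.4, 0.4]
finger_gap: 85.5
time: 17.05
tcp_pos: [532.6, 415.0, 207.4]
eef_rot: [3.141, 0.001, 1.57]
wrist_force: [0.1, 0.1, 0.9]
finger_gap: 85.2
t 17.05 tcp [532.6 415.  207.4] rpy [1.7996e+02 7.0000e-02 8.9930e+01] F [0.1 0.1 0.9] gap 85.2
  -> trans cm [0.81, -0.07, 7.58] rot [0.04, 0.07, -0.17] rows>= 2
```

View pics/w10.png

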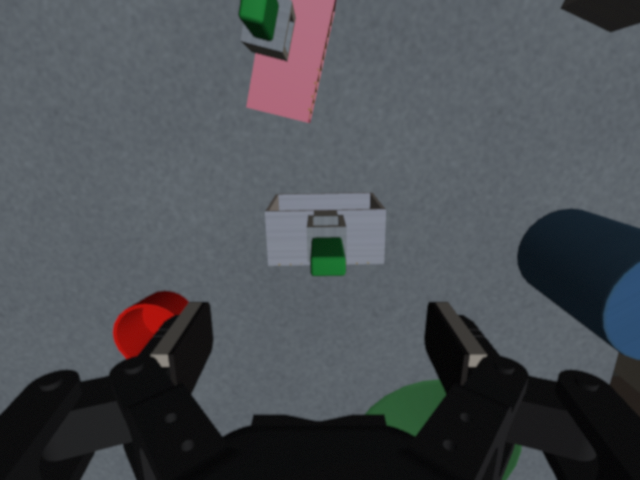

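```bash
python3 -m inch '{"delta_rot": [[0,0,0],[0,0,0],[0,0,0],[0,0,0],[0,0,0],[0,0,0],[0,0,0]], "translation": [[0.55,0,0.5],[0.55,-0.05,2],[0.55,-0.05,4.5],[0.55,-0.05,6.5],[0.55,-0.05,7.55],[0.55,-0.05,7.55],[0.55,-0.05,7.55]], "jaw": [1,1,1,1,1,1,1]}'; python3 -c "
from h import *
import pickle
calc([532,420.5,131.6],90.1)
c=manip.calibration('wrist');b=manip.read_camera('wrist')[:,:,::-1];cv2.imwrite('pics/w11.png',b)"
```

```text
time: 17.68
tcp_pos: [531.2, 421.9, 132.1]
eef_rot: [-3.142, 0.0, 1.571]
wrist_force: [0.2, 0.4, 0.5]
finger_gap: 85.0
t 17.68 tcp [531.2 421.9 132.1] rpy [-1.800e+02  1.000e-02  9.003e+01] F [0.2 0.4 0.5] gap 85.0
  -> trans cm [-0.14, 0.08, 0.05] rot [-0.0, 0.01, -0.07] rows>= 1
```

View pics/w11.png

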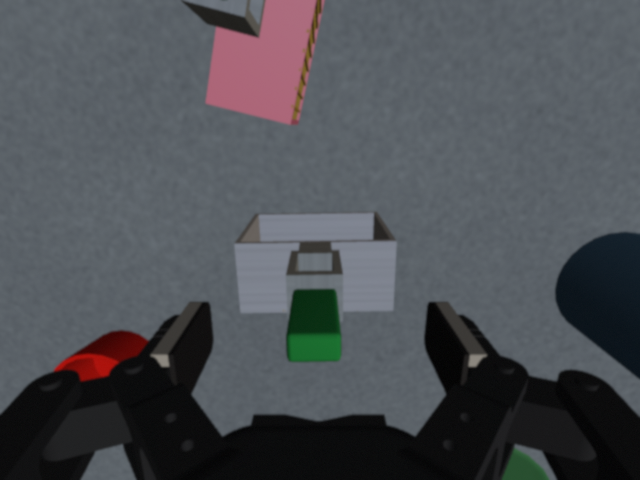

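```bash
python3 -m inch '{"delta_rot": [[0,0,0],[0,0,0],[0,0,0],[0,0,0],[0,0,0],[0,0,0],[0,0,0],[0,0,0],[0,0,0]], "translation": [[-0.14,0.05,0.05],[-0.14,0.05,0.05],[-0.14,0.05,0.05],[-0.14,0.05,0.05],[-0.14,0.05,0.05],[-0.14,0.05,0.05],[-0.14,0.05,0.05],[-0.14,0.05,0.05],[-0.14,0.05,0.05]], "jaw": [1,0,0,0,0,0,0,0,0]}' 90; python3 -c "
from h import *
calc([532,420.5,131.6],90.1)"
```

```text
time: 18.48
tcp_pos: [531.5, 420.7, 131.7]
eef_rot: [3.141, 0.0, 1.572]
wrist_force: [-0.7, -1.8, 2.8]
finger_gap: 18.5
t 18.48 tcp [531.5 420.7 131.7] rpy [1.7999e+02 3.0000e-02 9.0070e+01] F [-0.7 -1.8  2.8] gap 18.5
  -> trans cm [-0.02, 0.05, 0.01] rot [0.01, 0.03, -0.03] rows>= 1
```

```bash
python3 -m inch '{"delta_rot": [[0,0,0],[0,0,0],[0,0,0],[0,0,0],[0,0,0],[0,0,0]], "translation": [[0,0,-0.5],[0,0,-2],[0,0,-5],[0,0,-8.5],[0,0,-10.3],[0,0,-10.3]], "jaw": [0,0,0,0,0,0]}' 90; python3 -c "
from h import *
calc([468,-29.1,236],87.9)"
```

```text
time: 18.98
tcp_pos: [532.5, 423.5, 241.0]
eef_rot: [3.135, -0.006, 1.573]
wrist_force: [-0.0, 1.6, -1.9]
finger_gap: 18.3
t 18.98 tcp [532.5 423.5 241. ] rpy [179.61  -0.37  90.1 ] F [-0.   1.6 -1.9] gap 18.3
  -> trans cm [-45.25, -6.53, 0.16] rot [0.39, -0.38, 2.2] rows>= 11
```

```bash
python3 -m inch '{"delta_rot": [[0,0,0],[0,0,1],[0,0,2],[0,0,2.2],[0,0,2.2],[0,0,2.2],[0,0,2.2],[0,0,2.2],[0,0,2.2],[0,0,2.2],[0,0,2.2],[0,0,2.2]], "translation": [[-1.5,-0.5,0],[-5,-1.5,0],[-9,-2.5,0],[-13,-3.5,0],[-17,-4.5,0],[-21,-5.5,0],[-25,-6.3,0],[-29,-6.5,0],[-33,-6.5,0],[-37,-6.5,0],[-41,-6.5,0],[-44,-6.5,0]], "jaw": [0,0,0,0,0,0,0,0,0,0,0,0]}';python3 -m inch '{"delta_rot": [[0,0,0],[0,0,0],[0,0,0],[0,0,0],[0,0,0]], "translation": [[-0.8,0,0],[-1.2,0,0],[-1.2,0,0],[-1.2,0,0],[-1.2,0,0]], "jaw": [0,0,0,0,0]}'; python3 -c "
from h import *
import pickle
calc([468,-29.1,206.3],87.9)"
```

```text
time: 19.98
tcp_pos: [465.8, -23.1, 233.9]
eef_rot: [-3.141, 0.002, 1.531]
wrist_force: [0.9, -0.5, -2.1]
finger_gap: 18.2
time: 20.4
tcp_pos: [466.5, -29.1, 234.3]
eef_rot: [-3.141, -0.0, 1.537]
wrist_force: [-0.0, -0.1, -3.0]
finger_gap: 18.6
t 20.4 tcp [466.5 -29.1 234.3] rpy [-1.7999e+02 -3.0000e-02  8.8070e+01] F [-0.  -0.1 -3. ] gap 18.6
  -> trans cm [0.0, 0.15, 2.8] rot [-0.01, -0.03, 0.17] rows>= 1
```

```bash
python3 -m inch '{"delta_rot": [[0,0,0.2],[0,0,0.2],[0,0,0.2],[0,0,0.2],[0,0,0.2],[0,0,0.2]], "translation": [[0,0.1,0.8],[0,0.1,2],[0,0.1,2.8],[0,0.1,2.8],[0,0.1,2.8],[0,0.1,2.8]], "jaw": [0,0,0,0,0,0]}'; python3 -c "
from h import *
calc([468,-29.1,206.3],87.9)
w=manip.read_camera('wrist');cv2.imwrite('pics/w12.png',cv2.resize(w[230:430,220:420,::-1],None,fx=3,fy=3,interpolation=cv2.INTER_CUBIC))
b=manip.read_camera('side')[140:280,200:400,::-1];cv2.imwrite('pics/d12.png',cv2.resize(b,None,fx=4,fy=4,interpolation=cv2.INTER_CUBIC))
"
```

```text
time: 20.9
tcp_pos: [467.5, -31.1, 206.3]
eef_rot: [-3.141, -0.0, 1.531]
wrist_force: [-0.3, 0.1, -2.8]
finger_gap: 18.7
t 20.9 tcp [467.5 -31.1 206.3] rpy [-1.7999e+02 -1.0000e-02  8.7690e+01] F [-0.3  0.1 -2.8] gap 18.7
  -> trans cm [0.2, 0.04, 0.0] rot [-0.01, -0.01, -0.21] rows>= 1
```

View pics/w12.png

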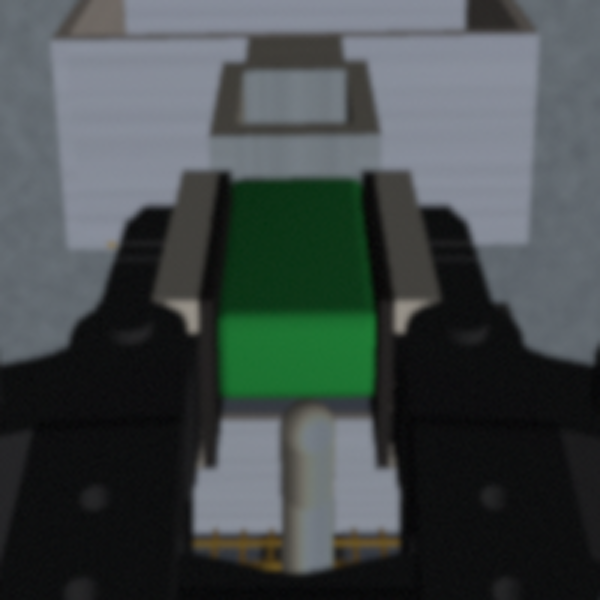

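View pics/d12.png

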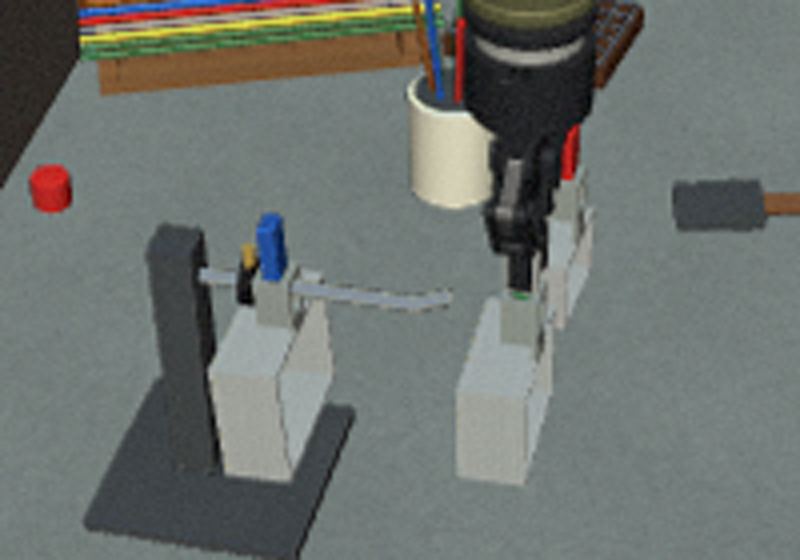

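```bash
python3 -m inch '{"delta_rot": [[0,0,-0.2],[0,0,-0.2],[0,0,-0.2],[0,0,-0.2]], "translation": [[0.2,0,0],[0.2,0,0],[0.2,0,0],[0.2,0,0]], "jaw": [0,0,0,0]}'; python3 -c "
from h import *
calc([468,-29.1,206.3],87.9)"
```

```text
time: 21.33
tcp_pos: [467.7, -29.2, 206.6]
eef_rot: [3.141, 0.0, 1.534]
wrist_force: [-0.0, -0.2, -3.1]
finger_gap: 18.6
t 21.33 tcp [467.7 -29.2 206.6] rpy [1.7998e+02 1.0000e-02 8.7880e+01] F [-0.  -0.2 -3.1] gap 18.6
  -> trans cm [0.02, 0.03, 0.03] rot [0.02, 0.01, -0.02] rows>= 1
```

```bash
python3 -m inch '{"delta_rot": [[0,0,0],[0,0,0],[0,0,0],[0,0,0],[0,0,0],[0,0,0],[0,0,0],[0,0,0],[0,0,0],[0,0,0],[0,0,0],[0,0,0]], "translation": [[0,1,0],[0,2.3,0],[0,3.6,0],[0,4.9,0],[0,6.2,0],[0,7.5,0],[0,8.6,0],[0,9.1,0.2],[0,9.2,0.5],[0,9.2,0.9],[0,9.2,0.95],[0,9.2,0.95]], "jaw": [0,0,0,0,0,0,0,0,0,0,0,0]}'; python3 -c "
from h import *
calc([604,-34.2,196.3],87.9)
b=manip.read_camera('side')[140:280,200:400,::-1];cv2.imwrite('pics/d13.png',cv2.resize(b,None,fx=4,fy=4,interpolation=cv2.INTER_CUBIC))
b=manip.read_camera('scene')[150:300,200:400,::-1];cv2.imwrite('pics/s13.png',cv2.resize(b,None,fx=4,fy=4,interpolation=cv2.INTER_CUBIC))
b=manip.read_camera('wrist')[230:430,220:420,::-1];cv2.imwrite('pics/w13.png',cv2.resize(b,None,fx=3,fy=3,interpolation=cv2.INTER_CUBIC))
"
```

```text
time: 22.33
tcp_pos: [558.6, -32.7, 196.4]
eef_rot: [-3.14, 0.0, 1.534]
wrist_force: [-0.3, 0.0, -1.9]
finger_gap: 18.4
t 22.33 tcp [558.6 -32.7 196.4] rpy [-1.7992e+02  2.0000e-02  8.7880e+01] F [-0.3  0.  -1.9] gap 18.4
  -> trans cm [0.02, 4.55, -0.0] rot [-0.08, 0.02, -0.02] rows>= 2
```

View pics/d13.png

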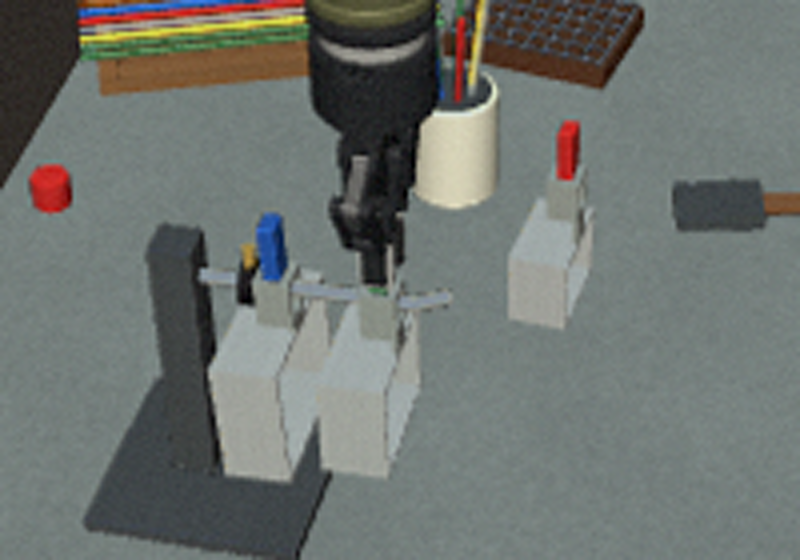

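View pics/s13.png

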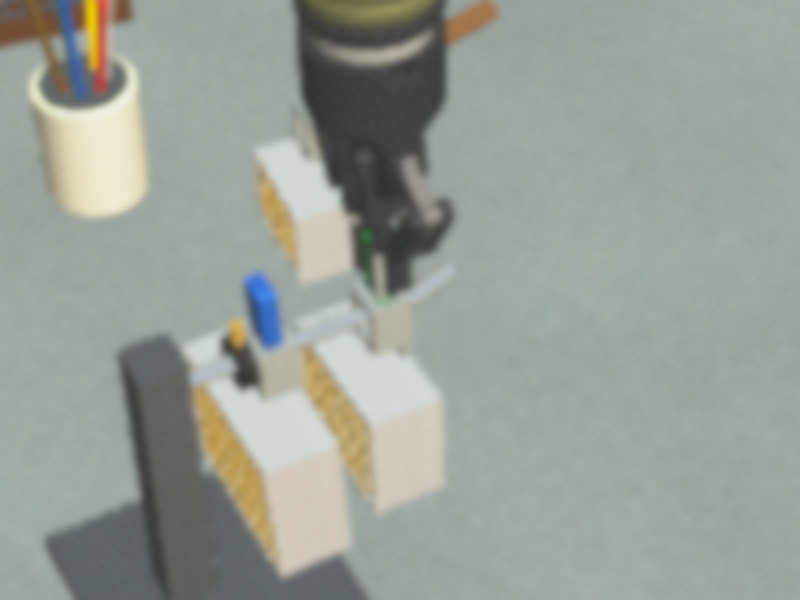

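View pics/w13.png

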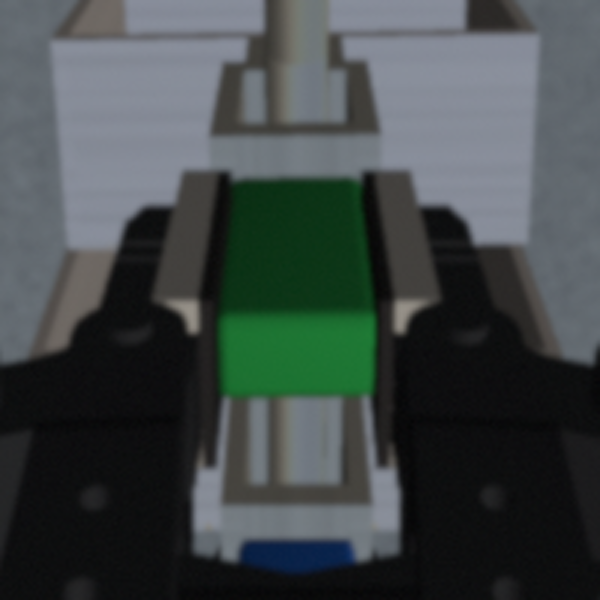

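```bash
python3 -m inch '{"delta_rot": [[0,0,0],[0,0,0],[0,0,0],[0,0,0],[0,0,0],[0,0,0],[0,0,0]], "translation": [[0,0.4,0],[0,0.8,0],[0,1.2,0],[0,1.6,0],[0,2,0],[0,2.3,0],[0,2.3,0]], "jaw": [0,0,0,0,0,0,0]}'
```

```text
time: 23.07
tcp_pos: [583.2, -33.5, 196.7]
eef_rot: [3.141, -0.0, 1.534]
wrist_force: [0.6, 0.1, -3.3]
finger_gap: 18.6
```

```bash
python3 -m inch '{"delta_rot": [[0,0,0],[0,0,0],[0,0,0],[0,0,0],[0,0,0]], "translation": [[0,0.2,0],[0,0.4,0],[0,0.6,0],[0,0.8,0],[0,0.8,0]], "jaw": [0,0,0,0,0]}'
```

```text
time: 23.48
tcp_pos: [590.8, -33.8, 196.9]
eef_rot: [3.141, -0.0, 1.534]
wrist_force: [0.9, -0.7, -3.3]
finger_gap: 18.4
```

```bash
python3 -m inch '{"delta_rot": [[0,0,0],[0,0,0],[0,0,0],[0,0,0],[0,0,0]], "translation": [[0,0.2,0],[0,0.4,0],[0,0.6,0],[0,0.7,0],[0,0.7,0]], "jaw": [0,0,0,0,0]}'
```

```text
time: 23.9
tcp_pos: [597.7, -34.0, 196.9]
eef_rot: [3.142, -0.0, 1.534]
wrist_force: [0.2, -0.2, -2.4]
finger_gap: 18.5
```

```bash
python3 -m inch '{"delta_rot": [[0,0,0],[0,0,0],[0,0,0],[0,0,0],[0,0,0]], "translation": [[0,0.1,0],[0,0.2,0.05],[0,0.3,0.05],[0,0.3,0.05],[0,0.3,0.05]], "jaw": [0,0,0,0,0]}'
```

```text
time: 24.32
tcp_pos: [600.5, -34.1, 196.4]
eef_rot: [-3.142, 0.0, 1.534]
wrist_force: [0.0, -0.2, -2.7]
finger_gap: 18.3
```

```bash
python3 -m inch '{"delta_rot": [[0,0,0],[0,0,0],[0,0,0],[0,0,0]], "translation": [[0,0.1,0],[0,0.15,0],[0,0.15,0],[0,0.15,0]], "jaw": [0,0,0,0]}'
```

```text
time: 24.65
tcp_pos: [602.0, -34.2, 196.4]
eef_rot: [-3.142, 0.0, 1.534]
wrist_force: [0.0, 0.2, -3.0]
finger_gap: 18.4
```

```bash
python3 -m inch '{"delta_rot": [[0,0,0],[0,0,0],[0,0,0]], "translation": [[0,0.1,0],[0,0.1,0],[0,0.1,0]], "jaw": [0,0,0]}'
```

```text
time: 24.9
tcp_pos: [603.0, -34.3, 196.4]
eef_rot: [-3.142, 0.0, 1.534]
wrist_force: [-1.3, 0.5, -2.0]
finger_gap: 18.3
```

```bash
python3 -m inch '{"delta_rot": [[0,0,0],[0,0,0],[0,0,0]], "translation": [[0,0.05,0],[0,0.1,0],[0,0.1,0]], "jaw": [0,0,0]}'
```

```text
time: 25.15
tcp_pos: [603.7, -34.3, 196.2]
eef_rot: [-3.141, 0.0, 1.534]
wrist_force: [-0.7, -0.5, -2.1]
finger_gap: 18.7
```

```bash
python3 -m inch '{"delta_rot": [[0,0,0],[0,0,0],[0,0,0]], "translation": [[0,0.05,0],[0,0.05,0],[0,0.05,0]], "jaw": [0,0,0]}'
```

```text
time: 25.4
tcp_pos: [603.9, -34.4, 196.2]
eef_rot: [-3.14, 0.0, 1.534]
wrist_force: [-2.5, 0.3, -3.0]
finger_gap: 18.3
```

```bash
python3 -m inch '{"delta_rot": [[0,0,0],[0,0,0],[0,0,0]], "translation": [[0,0.05,0],[0,0.1,0],[0,0.1,0]], "jaw": [0,0,0]}'
```

```text
time: 25.65
tcp_pos: [604.0, -34.3, 196.2]
eef_rot: [-3.138, 0.0, 1.534]
wrist_force: [-5.8, 1.2, -0.5]
finger_gap: 18.6
```

```bash
python3 -m inch '{"delta_rot": [[0,0,0],[0,0,0],[0,0,0]], "translation": [[0,0.05,0],[0,0.05,0],[0,0.05,0]], "jaw": [0,0,0]}'; python3 -c "
from h import *
b=manip.read_camera('side')[140:280,200:400,::-1];cv2.imwrite('pics/d14.png',cv2.resize(b,None,fx=4,fy=4,interpolation=cv2.INTER_CUBIC))"
```

```text
time: 25.9
tcp_pos: [604.1, -34.3, 196.2]
eef_rot: [-3.137, 0.0, 1.534]
wrist_force: [-7.4, -0.6, -0.4]
finger_gap: 18.3
```

View pics/d14.png

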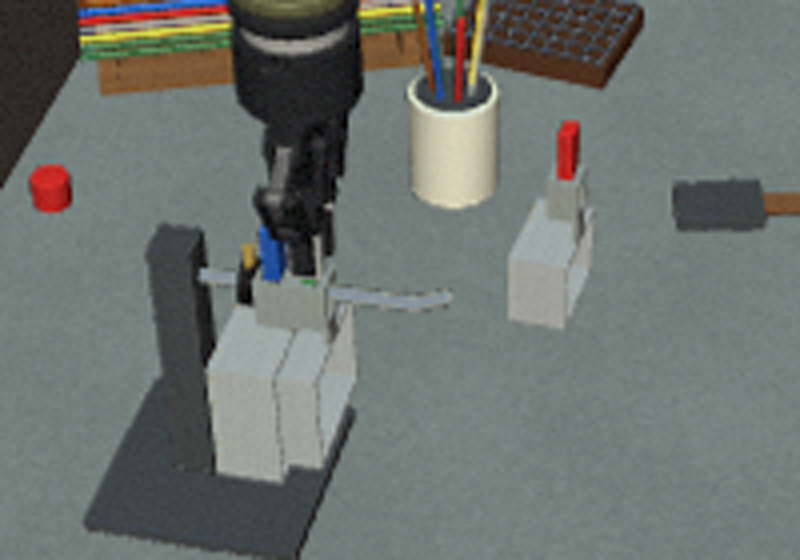

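```bash
python3 -m inch '{"delta_rot": [[0,0,0],[0,0,0],[0,0,0]], "translation": [[0,0.05,0],[0,0.08,0],[0,0.08,0]], "jaw": [0,0,0]}'
```

```text
time: 26.2
tcp_pos: [604.1, -34.3, 196.1]
eef_rot: [-3.135, 0.001, 1.534]
wrist_force: [-9.3, 0.6, 1.9]
finger_gap: 18.5
```

```bash
python3 -m inch '{"delta_rot": [[0,0,0],[0,0,0],[0,0,0],[0,0,0],[0,0,0],[0,0,0]], "translation": [[0,0.04,0],[0,0.04,0],[0,0.04,0],[0,0.04,0],[0,0.04,0],[0,0.04,0]], "jaw": [0,0,0,0,0,0]}'
```

```text
time: 26.7
tcp_pos: [604.2, -34.3, 196.1]
eef_rot: [-3.135, 0.001, 1.534]
wrist_force: [-10.2, -0.3, 2.0]
finger_gap: 18.6
```

```bash
python3 -m inch '{"delta_rot": [[0,0,0],[0,0,0],[0,0,0],[0,0,0],[0,0,0],[0,0,0]], "translation": [[0,-0.1,0],[0,-0.15,0.05],[0,-0.2,0.1],[0,-0.25,0.15],[0,-0.25,0.2],[0,-0.25,0.2]], "jaw": [0,0,0,0,0,0]}'
```

```text
time: 27.2
tcp_pos: [603.9, -34.2, 194.8]
eef_rot: [-3.14, 0.0, 1.534]
wrist_force: [-5.0, -0.1, 0.5]
finger_gap: 18.3
```

```bash
python3 -m inch '{"delta_rot": [[0,0,0],[0,0,0],[0,0,0],[0,0,0],[0,0,0],[0,0,0],[0,0,0],[0,0,0]], "translation": [[0,-0.06,0.04],[0,-0.06,0.04],[0,-0.06,0.04],[0,-0.06,0.04],[0,-0.06,0.04],[0,-0.06,0.04],[0,-0.06,0.04],[0,-0.06,0.04]], "jaw": [0,0,0.25,0.4,0.5,0.6,0.6,0.6]}'; python3 -c "
from h import *
b=manip.read_camera('wrist')[230:430,220:420,::-1];cv2.imwrite('pics/w15.png',cv2.resize(b,None,fx=3,fy=3,interpolation=cv2.INTER_CUBIC))
b=manip.read_camera('scene')[150:300,200:400,::-1];cv2.imwrite('pics/s15.png',cv2.resize(b,None,fx=4,fy=4,interpolation=cv2.INTER_CUBIC))"
```

```text
time: 27.87
tcp_pos: [604.4, -34.3, 194.1]
eef_rot: [3.141, -0.0, 1.534]
wrist_force: [0.3, 0.0, -0.4]
finger_gap: 51.0
```

View pics/w15.png

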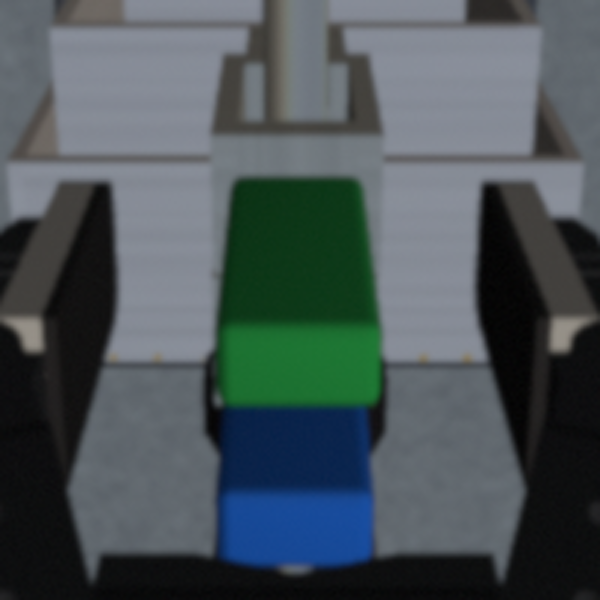

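View pics/s15.png

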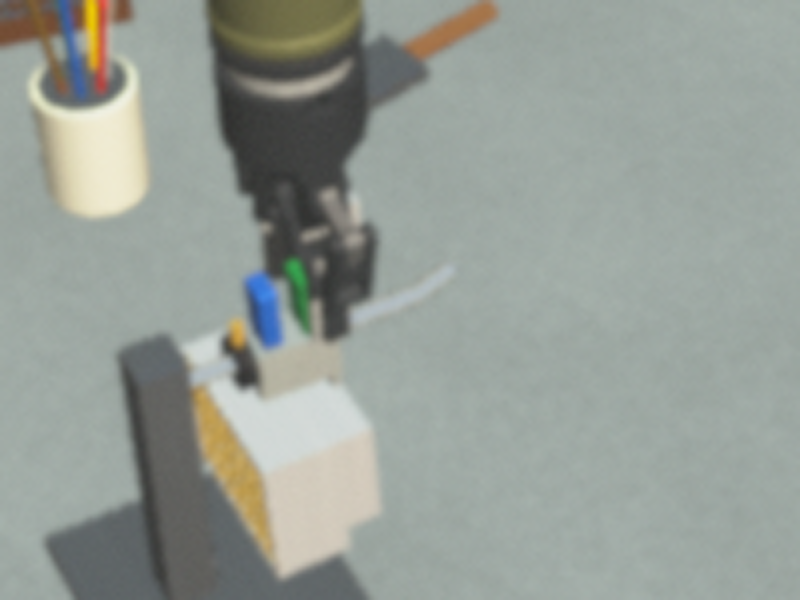

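```bash
python3 -m inch '{"delta_rot": [[0,0,0],[0,0,0],[0,0,0],[0,0,0],[0,0,0],[0,0,0]], "translation": [[0,0,-0.5],[0,0,-2],[0,0,-4.5],[0,0,-7.5],[0,0,-8],[0,0,-8]], "jaw": [0.6,0.6,0.7,1,1,1]}'; python3 -c "
from h import *
import pickle
D=Cam('side');W=CamC(pickle.load(open('w1.pkl','rb')))
print('pot', D.plane((210+435/4.2,150+172/4.2),0), D.plane((210+435/4.2,150+45/4.2),100),W.plane((105,290),100))
for z in (150,195): print(W.plane((102,287),z))
calc([466,-272,230],84.7)"
```

```text
time: 28.47
tcp_pos: [605.6, -34.0, 277.3]
eef_rot: [3.136, 0.0, 1.534]
wrist_force: [-0.2, 1.2, 0.1]
finger_gap: 85.6
pot [ 580.35423477 -374.10144374    0.        ] [ 583.60660564 -396.41656313  100.        ] [ 574.82882259 -391.65346327  100.        ]
[ 548.8477701  -361.20622129  150.        ]
[ 529.12983083 -331.30445126  195.        ]
t 28.47 tcp [605.6 -34.  277.3] rpy [1.7968e+02 2.0000e-02 8.7890e+01] F [-0.2  1.2  0.1] gap 85.6
  -> trans cm [-24.3, -13.1, 4.67] rot [0.32, 0.01, 3.19] rows>= 7
```

```bash
python3 -m inch '{"delta_rot": [[0,0,0],[0,0,1],[0,0,2],[0,0,3.2],[0,0,3.2],[0,0,3.2],[0,0,3.2],[0,0,3.2],[0,0,3.2],[0,0,3.2],[0,0,3.2],[0,0,3.2]], "translation": [[-2,-2,0],[-5,-5,0],[-8,-8,0],[-11,-11,0],[-14,-13,0],[-17,-13,0],[-20,-13,1],[-23,-13,3],[-24.2,-13,4.5],[-24.2,-13,4.5],[-24.2,-13,4.5],[-24.2,-13,4.5]], "jaw": [1,1,1,1,1,1,1,1,1,1,1,1]}';python3 -m inch '{"delta_rot": [[0,0,0],[0,0,0]], "translation": [[0,0,0],[0,0,0]], "jaw": [1,1]}'; python3 -c "
from h import *
import pickle
calc([476.5,-272,123.6],84.7)
c=manip.calibration('wrist');b=manip.read_camera('wrist')[:,:,::-1];cv2.imwrite('pics/w16.png',b);pickle.dump(c,open('w16.pkl','wb'))"
```

```text
time: 29.47
tcp_pos: [465.7, -269.8, 229.2]
eef_rot: [3.142, -0.001, 1.48]
wrist_force: [0.2, 0.5, 0.5]
finger_gap: 85.1
time: 29.63
tcp_pos: [466.2, -270.1, 230.1]
eef_rot: [3.14, 0.001, 1.48]
wrist_force: [-0.4, 0.4, 0.1]
finger_gap: 85.5
t 29.63 tcp [ 466.2 -270.1  230.1] rpy [1.7991e+02 5.0000e-02 8.4820e+01] F [-0.4  0.4  0.1] gap 85.5
  -> trans cm [-0.09, 1.03, 10.65] rot [0.09, 0.05, 0.12] rows>= 3
```

View pics/w16.png

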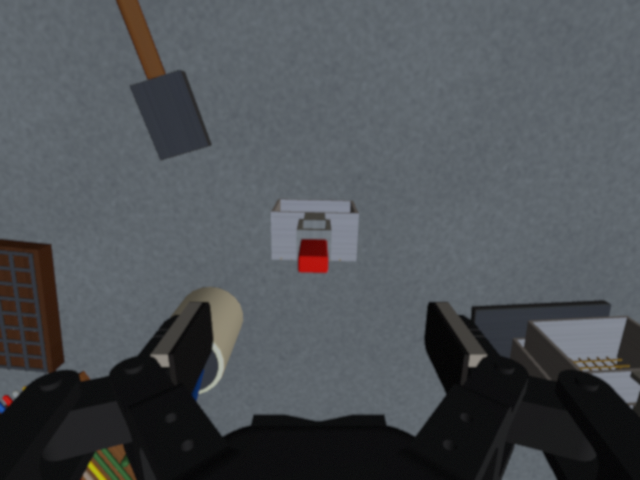

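```bash
python3 -m inch '{"delta_rot": [[0,0,0],[0,0,0],[0,0,0],[0,0,0],[0,0,0],[0,0,0],[0,0,0],[0,0,0]], "translation": [[-0.3,0.5,1],[-0.3,1.05,3],[-0.3,1.05,6],[-0.3,1.05,9],[-0.3,1.05,10.6],[-0.3,1.05,10.6],[-0.3,1.05,10.6],[-0.3,1.05,10.6]], "jaw": [1,1,1,1,1,1,1,1]}'; python3 -c "
from h import *
import pickle
calc([476.5,-272,123.6],84.7)
b=manip.read_camera('wrist')[180:400,160:480,::-1];cv2.imwrite('pics/w17.png',cv2.resize(b,None,fx=2.5,fy=2.5))"
```

```text
time: 30.35
tcp_pos: [476.5, -275.6, 124.2]
eef_rot: [3.14, 0.001, 1.478]
wrist_force: [0.6, -0.1, 0.5]
finger_gap: 85.3
t 30.35 tcp [ 476.5 -275.6  124.2] rpy [1.7989e+02 5.0000e-02 8.4690e+01] F [ 0.6 -0.1  0.5] gap 85.3
  -> trans cm [0.36, -0.03, 0.06] rot [0.11, 0.05, -0.01] rows>= 1
```

View pics/w17.png

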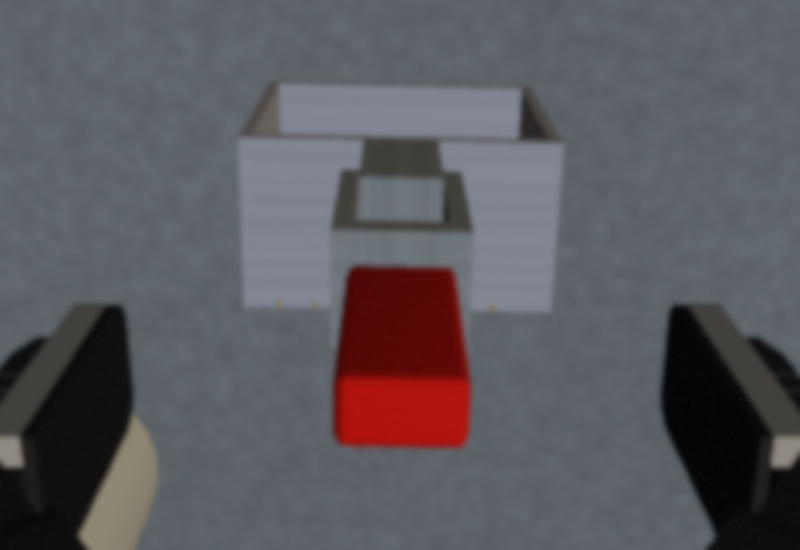

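```bash
python3 -m inch '{"delta_rot": [[0,0,0.9],[0,0,0.9],[0,0,0.9],[0,0,0.9],[0,0,0.9],[0,0,0.9],[0,0,0.9],[0,0,0.9],[0,0,0.9],[0,0,0.9]], "translation": [[0.08,-0.15,0.06],[0.08,-0.15,0.06],[0.08,-0.15,0.06],[0.08,-0.15,0.06],[0.08,-0.15,0.06],[0.08,-0.15,0.06],[0.08,-0.15,0.06],[0.08,-0.15,0.06],[0.08,-0.15,0.06],[0.08,-0.15,0.06]], "jaw": [1,1,0,0,0,0,0,0,0,0]}' 90; python3 -c "
from h import *
calc([476.5,-272,123.6],84.7)"
```

```text
time: 31.23
tcp_pos: [474.1, -274.6, 122.7]
eef_rot: [3.141, 0.0, 1.462]
wrist_force: [0.0, -0.1, 1.1]
finger_gap: 18.6
t 31.23 tcp [ 474.1 -274.6  122.7] rpy [1.7998e+02 3.0000e-02 8.3770e+01] F [ 0.  -0.1  1.1] gap 18.6
  -> trans cm [0.29, 0.21, -0.09] rot [0.02, 0.03, -0.93] rows>= 1
```

```bash
python3 -m inch '{"delta_rot": [[0,0,0],[0,0,0],[0,0,0],[0,0,0],[0,0,0],[0,0,0]], "translation": [[0,0,-0.5],[0,0,-2],[0,0,-5],[0,0,-9],[0,0,-11.2],[0,0,-11.2]], "jaw": [0,0,0,0,0,0]}' 90; python3 -c "
from h import *
calc([467.7,-29.1,235],87.9)"
```

```text
time: 31.73
tcp_pos: [476.7, -275.3, 240.4]
eef_rot: [3.133, 0.004, 1.463]
wrist_force: [1.9, -0.1, -0.3]
finger_gap: 18.4
t 31.73 tcp [ 476.7 -275.3  240.4] rpy [179.51   0.24  83.8 ] F [ 1.9 -0.1 -0.3] gap 18.4
  -> trans cm [24.38, -3.56, 0.41] rot [0.48, 0.26, -4.1] rows>= 6
```

```bash
python3 -m inch '{"delta_rot": [[0,0,-1],[0,0,-2],[0,0,-3],[0,0,-4],[0,0,-4],[0,0,-4],[0,0,-4],[0,0,-4],[0,0,-4],[0,0,-4],[0,0,-4],[0,0,-4]], "translation": [[2,-0.7,0],[5,-2,0],[8.5,-3,0],[12,-3.5,0],[15.5,-3.5,0],[19,-3.5,0],[22,-3.5,0],[24,-3.5,0],[24.4,-3.5,0],[24.4,-3.5,0],[24.4,-3.5,0],[24.4,-3.5,0]], "jaw": [0,0,0,0,0,0,0,0,0,0,0,0]}'; python3 -c "
from h import *
calc([467.7,-29.1,205.3],87.9)"
```

```text
time: 32.73
tcp_pos: [465.2, -29.7, 233.9]
eef_rot: [-3.141, 0.0, 1.53]
wrist_force: [-0.1, -0.9, -0.8]
finger_gap: 18.8
t 32.73 tcp [465.2 -29.7 233.9] rpy [-1.7994e+02  2.0000e-02  8.7640e+01] F [-0.1 -0.9 -0.8] gap 18.8
  -> trans cm [0.07, 0.25, 2.86] rot [-0.06, 0.02, -0.26] rows>= 1
```

```bash
python3 -m inch '{"delta_rot": [[0,0,-0.2],[0,0,-0.2],[0,0,-0.2],[0,0,-0.2],[0,0,-0.2],[0,0,-0.2]], "translation": [[0.05,0.15,0.8],[0.05,0.15,2],[0.05,0.15,2.86],[0.05,0.15,2.86],[0.05,0.15,2.86],[0.05,0.15,2.86]], "jaw": [0,0,0,0,0,0]}'; python3 -c "
from h import *
calc([467.7,-29.1,205.3],87.9)
w=manip.read_camera('wrist');cv2.imwrite('pics/w18.png',cv2.resize(w[230:430,220:420,::-1],None,fx=3,fy=3,interpolation=cv2.INTER_CUBIC))
b=manip.read_camera('side')[140:280,200:400,::-1];cv2.imwrite('pics/d18.png',cv2.resize(b,None,fx=4,fy=4,interpolation=cv2.INTER_CUBIC))
"
```

```text
time: 33.23
tcp_pos: [467.1, -27.6, 205.7]
eef_rot: [-3.141, -0.0, 1.535]
wrist_force: [-0.1, 0.2, -1.1]
finger_gap: 18.2
t 33.23 tcp [467.1 -27.6 205.7] rpy [-179.99   -0.     87.98] F [-0.1  0.2 -1.1] gap 18.2
  -> trans cm [-0.15, 0.06, 0.04] rot [-0.01, -0.0, 0.08] rows>= 1
```

View pics/w18.png

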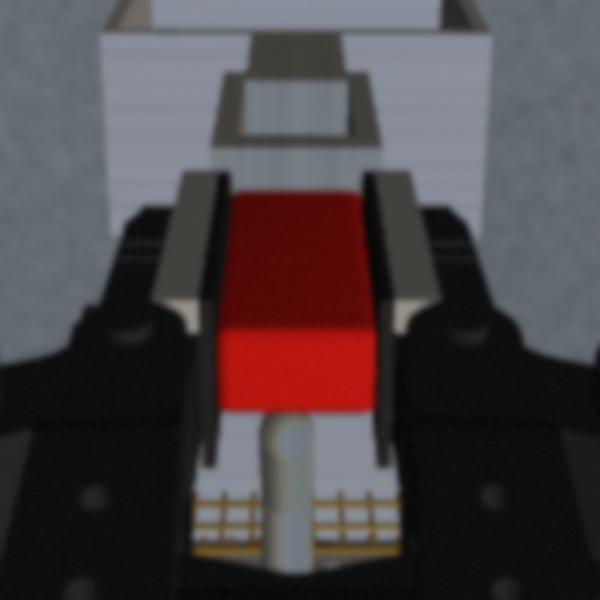

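View pics/d18.png

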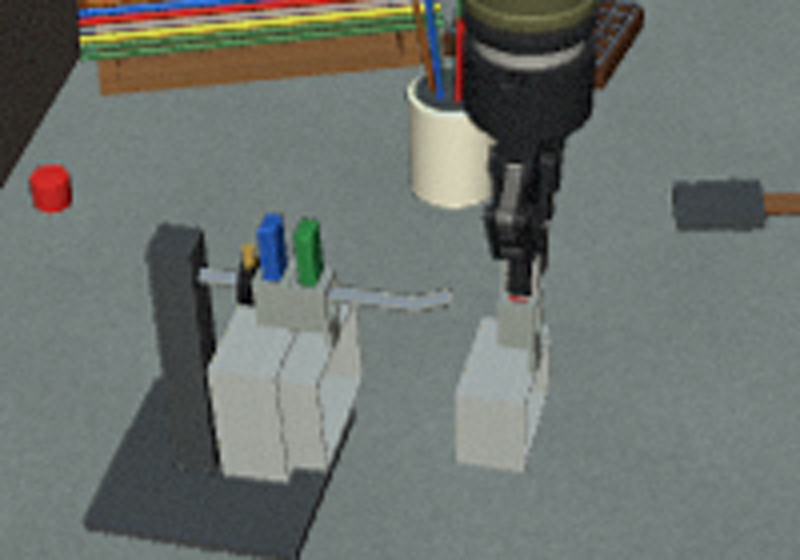

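```bash
python3 -m inch '{"delta_rot": [[0,0,0.1],[0,0,0.1],[0,0,0.1],[0,0,0.1]], "translation": [[-0.15,0,0.02],[-0.15,0,0.02],[-0.15,0,0.02],[-0.15,0,0.02]], "jaw": [0,0,0,0]}'; python3 -c "
from h import *
calc([468,-29.1,205.3],87.9)"
```

```text
time: 33.67
tcp_pos: [467.2, -29.1, 205.8]
eef_rot: [3.141, 0.0, 1.534]
wrist_force: [-0.8, 0.8, -1.7]
finger_gap: 18.2
t 33.67 tcp [467.2 -29.1 205.8] rpy [1.7998e+02 1.0000e-02 8.7870e+01] F [-0.8  0.8 -1.7] gap 18.2
  -> trans cm [0.0, 0.08, 0.05] rot [0.02, 0.01, -0.03] rows>= 1
```

```bash
python3 -m inch '{"delta_rot": [[0,0,0],[0,0,0],[0,0,0],[0,0,0],[0,0,0],[0,0,0],[0,0,0],[0,0,0],[0,0,0],[0,0,0],[0,0,0],[0,0,0]], "translation": [[0,1,0],[0,2.3,0],[0,3.6,0],[0,4.9,0],[0,6.1,0],[0,7.2,0],[0,7.9,0],[0,8.1,0],[0,8.1,0.3],[0,8.1,0.7],[0,8.1,0.9],[0,8.1,0.9]], "jaw": [0,0,0,0,0,0,0,0,0,0,0,0]}'; python3 -c "
from h import *
calc([578,-33.2,195.7],87.9)
b=manip.read_camera('side')[140:280,200:400,::-1];cv2.imwrite('pics/d19.png',cv2.resize(b,None,fx=4,fy=4,interpolation=cv2.INTER_CUBIC))
b=manip.read_camera('wrist')[230:430,220:420,::-1];cv2.imwrite('pics/w19.png',cv2.resize(b,None,fx=3,fy=3,interpolation=cv2.INTER_CUBIC))
"
```

```text
time: 34.67
tcp_pos: [547.0, -32.1, 195.8]
eef_rot: [-3.14, 0.0, 1.534]
wrist_force: [0.3, 0.4, -2.1]
finger_gap: 18.6
t 34.67 tcp [547.  -32.1 195.8] rpy [-1.7991e+02  3.0000e-02  8.7880e+01] F [ 0.3  0.4 -2.1] gap 18.6
  -> trans cm [0.01, 3.1, 0.01] rot [-0.09, 0.03, -0.02] rows>= 1
```

View pics/d19.png

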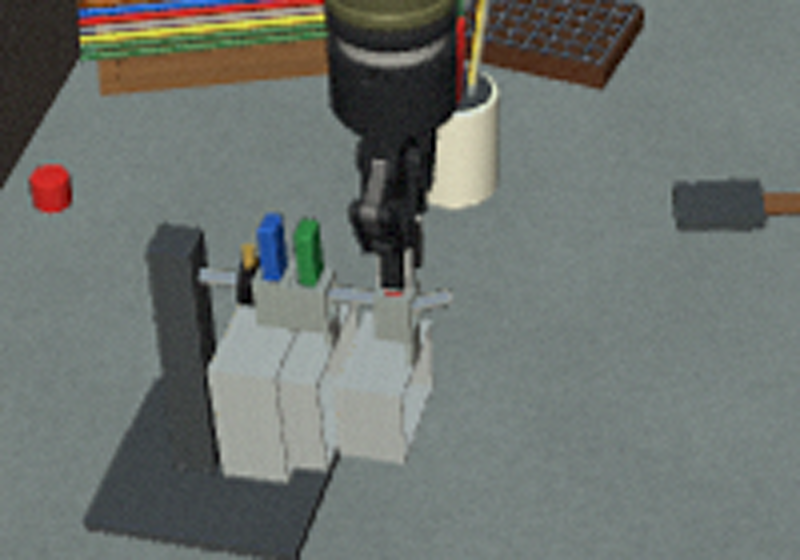

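View pics/w19.png

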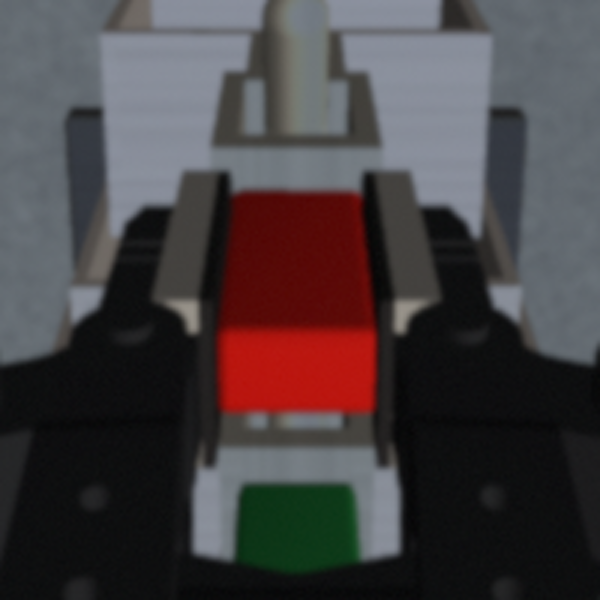

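```bash
python3 -m inch '{"delta_rot": [[0,0,0],[0,0,0],[0,0,0],[0,0,0],[0,0,0],[0,0,0]], "translation": [[0,0.25,0],[0,0.5,0],[0,0.75,0],[0,1,0],[0,1.2,0],[0,1.2,0]], "jaw": [0,0,0,0,0,0]}'
```

```text
time: 35.27
tcp_pos: [560.5, -32.5, 196.6]
eef_rot: [3.141, -0.0, 1.534]
wrist_force: [-0.5, 0.0, -1.8]
finger_gap: 18.6
```

```bash
python3 -m inch '{"delta_rot": [[0,0,0],[0,0,0],[0,0,0],[0,0,0],[0,0,0],[0,0,0]], "translation": [[0,0.2,0],[0,0.4,0],[0,0.6,0],[0,0.8,0],[0,1,0],[0,1,0]], "jaw": [0,0,0,0,0,0]}'
```

```text
time: 35.77
tcp_pos: [570.4, -32.9, 196.6]
eef_rot: [3.141, -0.0, 1.534]
wrist_force: [-1.3, -0.1, -1.6]
finger_gap: 18.6
```

```bash
python3 -m inch '{"delta_rot": [[0,0,0],[0,0,0],[0,0,0],[0,0,0]], "translation": [[0,0.1,0],[0,0.2,0.03],[0,0.3,0.03],[0,0.3,0.03]], "jaw": [0,0,0,0]}'
```

```text
time: 36.1
tcp_pos: [573.1, -33.0, 196.3]
eef_rot: [3.142, 0.0, 1.534]
wrist_force: [-0.4, -0.4, -1.2]
finger_gap: 18.3
```

```bash
python3 -m inch '{"delta_rot": [[0,0,0],[0,0,0],[0,0,0],[0,0,0]], "translation": [[0,0.1,0.04],[0,0.2,0.08],[0,0.2,0.08],[0,0.2,0.08]], "jaw": [0,0,0,0]}'
```

```text
time: 36.43
tcp_pos: [575.0, -33.0, 195.5]
eef_rot: [-3.141, 0.0, 1.534]
wrist_force: [-0.0, -0.4, -1.7]
finger_gap: 18.2
```

```bash
python3 -m inch '{"delta_rot": [[0,0,0],[0,0,0],[0,0,0]], "translation": [[0,0.1,0],[0,0.1,0],[0,0.1,0]], "jaw": [0,0,0]}'
```

```text
time: 36.68
tcp_pos: [576.0, -33.1, 195.5]
eef_rot: [3.142, 0.0, 1.534]
wrist_force: [0.2, 0.7, -1.4]
finger_gap: 18.3
```

```bash
python3 -m inch '{"delta_rot": [[0,0,0],[0,0,0],[0,0,0]], "translation": [[0,0.1,0],[0,0.1,0],[0,0.1,0]], "jaw": [0,0,0]}'
```

```text
time: 36.93
tcp_pos: [577.1, -33.1, 195.5]
eef_rot: [3.142, 0.0, 1.534]
wrist_force: [-0.3, 0.4, -1.5]
finger_gap: 18.5
```

```bash
python3 -m inch '{"delta_rot": [[0,0,0],[0,0,0],[0,0,0]], "translation": [[0,0.08,0],[0,0.08,0],[0,0.08,0]], "jaw": [0,0,0]}'
```

```text
time: 37.18
tcp_pos: [577.6, -33.1, 195.4]
eef_rot: [-3.141, 0.0, 1.534]
wrist_force: [-1.0, 0.1, -1.5]
finger_gap: 18.5
```

```bash
python3 -m inch '{"delta_rot": [[0,0,0],[0,0,0],[0,0,0]], "translation": [[0,0.08,0],[0,0.08,0],[0,0.08,0]], "jaw": [0,0,0]}'
```

```text
time: 37.43
tcp_pos: [578.2, -33.1, 195.2]
eef_rot: [-3.14, 0.0, 1.534]
wrist_force: [-1.7, 0.7, -1.9]
finger_gap: 18.5
```

```bash
python3 -m inch '{"delta_rot": [[0,0,0],[0,0,0],[0,0,0]], "translation": [[0,0.08,0],[0,0.08,0],[0,0.08,0]], "jaw": [0,0,0]}'
```

```text
time: 37.68
tcp_pos: [578.5, -33.2, 195.1]
eef_rot: [-3.139, 0.0, 1.534]
wrist_force: [-4.1, 0.1, -2.2]
finger_gap: 18.4
```

```bash
python3 -m inch '{"delta_rot": [[0,0,0],[0,0,0],[0,0,0]], "translation": [[0,0.08,0],[0,0.08,0],[0,0.08,0]], "jaw": [0,0,0]}'
```

```text
time: 37.93
tcp_pos: [578.5, -33.2, 195.1]
eef_rot: [-3.138, 0.0, 1.534]
wrist_force: [-6.9, -0.0, 0.4]
finger_gap: 18.2
```

```bash
python3 -m inch '{"delta_rot": [[0,0,0],[0,0,0],[0,0,0]], "translation": [[0,0.08,0],[0,0.08,0],[0,0.08,0]], "jaw": [0,0,0]}'; python3 -c "
from h import *
b=manip.read_camera('side')[140:280,200:400,::-1];cv2.imwrite('pics/d20.png',cv2.resize(b,None,fx=4,fy=4,interpolation=cv2.INTER_CUBIC))"
```

```text
time: 38.18
tcp_pos: [578.6, -33.1, 195.1]
eef_rot: [-3.136, 0.001, 1.534]
wrist_force: [-9.2, 0.2, 1.0]
finger_gap: 18.7
```

View pics/d20.png

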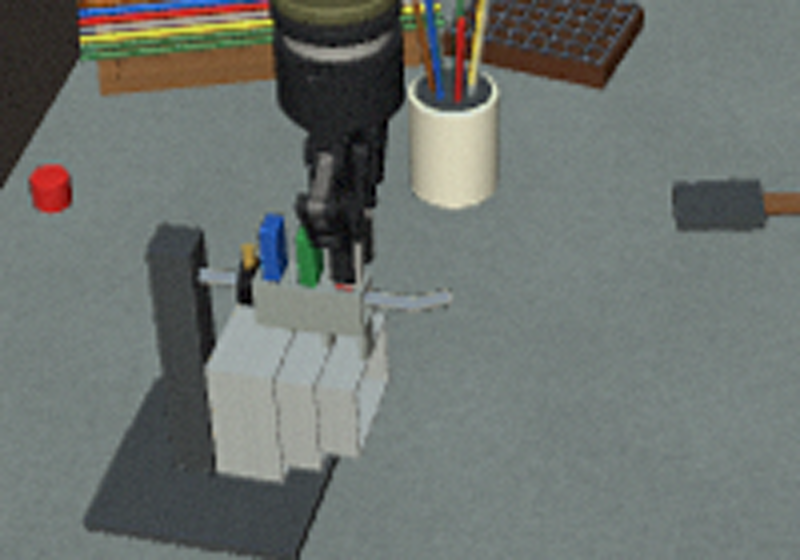

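```bash
python3 -m inch '{"delta_rot": [[0,0,0],[0,0,0],[0,0,0],[0,0,0],[0,0,0],[0,0,0],[0,0,0]], "translation": [[0,0.05,0],[0,0.05,0],[0,0.05,0],[0,0.05,0],[0,0.05,0],[0,0.05,0],[0,0.05,0]], "jaw": [0,0,0,0,0,0,0]}'
```

```text
time: 38.82
tcp_pos: [578.7, -33.1, 195.1]
eef_rot: [-3.135, 0.001, 1.534]
wrist_force: [-11.0, -0.3, 2.7]
finger_gap: 18.8
```

```bash
python3 -m inch '{"delta_rot": [[0,0,0],[0,0,0],[0,0,0],[0,0,0],[0,0,0],[0,0,0]], "translation": [[0,-0.1,0],[0,-0.15,0.05],[0,-0.2,0.1],[0,-0.25,0.15],[0,-0.25,0.15],[0,-0.25,0.15]], "jaw": [0,0,0,0,0,0]}'
```

```text
time: 39.32
tcp_pos: [578.4, -33.1, 194.6]
eef_rot: [-3.141, 0.001, 1.534]
wrist_force: [-6.0, 0.6, 2.0]
finger_gap: 18.5
```

```bash
python3 -m inch '{"delta_rot": [[0,0,0],[0,0,0],[0,0,0],[0,0,0],[0,0,0],[0,0,0],[0,0,0],[0,0,0]], "translation": [[0,-0.06,0.04],[0,-0.06,0.04],[0,-0.06,0.04],[0,-0.06,0.04],[0,-0.06,0.04],[0,-0.06,0.04],[0,-0.06,0.04],[0,-0.06,0.04]], "jaw": [0,0,0.25,0.4,0.5,0.6,0.6,0.6]}'; python3 -c "
from h import *
b=manip.read_camera('wrist')[230:430,220:420,::-1];cv2.imwrite('pics/w21.png',cv2.resize(b,None,fx=3,fy=3,interpolation=cv2.INTER_CUBIC))"
```

```text
time: 39.98
tcp_pos: [578.8, -33.2, 193.8]
eef_rot: [3.141, 0.0, 1.534]
wrist_force: [0.2, -0.4, -0.4]
finger_gap: 51.3
```

View pics/w21.png

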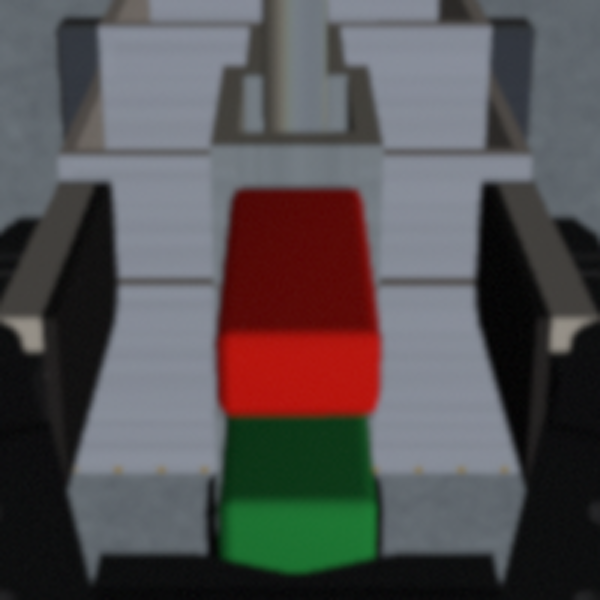

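```bash
python3 -m inch '{"delta_rot": [[0,0,0],[0,0,0],[0,0,0],[0,0,0],[0,0,0],[0,0,0],[0,0,0],[0,0,0],[0,0,0],[0,0,0],[0,0,0],[0,0,0]], "translation": [[0,0,-0.5],[0,0,-2],[0,0,-4.5],[0,0,-7.5],[0,0,-10.5],[0,-2,-12],[0,-5,-12],[0,-8,-12],[0,-10,-12],[0,-10,-12],[0,-10,-12],[0,-10,-12]], "jaw": [0.6,0.6,0.7,1,1,1,1,1,1,1,1,1]}'; python3 -c "
from h import *
a=manip.read_camera('scene')[:,:,::-1];b=manip.read_camera('side')[:,:,::-1]
cv2.imwrite('pics/scene22.png',a);cv2.imwrite('pics/side22.png',b)
cv2.imwrite('pics/s22.png',cv2.resize(a[150:300,200:400],None,fx=4,fy=4,interpolation=cv2.INTER_CUBIC));cv2.imwrite('pics/d22.png',cv2.resize(b[140:280,200:400],None,fx=4,fy=4,interpolation=cv2.INTER_CUBIC))
S=Cam('scene');D=Cam('side')
def m(im,lo,hi,box):
    x0,y0,x1,y1=box;h=cv2.cvtColor(im[y0:y1,x0:x1],cv2.COLOR_BGR2HSV);k=cv2.inRange(h,lo,hi);n,_,st,ce=cv2.connectedComponentsWithStats(k);i=1+st[1:,4].argmax();return ce[i]+[x0,y0]
for n,lo,hi in [('blue',(105,130,60),(125,255,255)),('green',(50,120,50),(75,255,255)),('red',(0,190,120),(6,255,255))]:
    p=m(a,lo,hi,(250,205,330,240) if n!='x' else 0);q=m(b,lo,hi,(255,185,310,225));X,e=tri([S.ray(p),D.ray(q)]);print(n,p.round(1),q.round(1),X.round(1),np.round(e,1))
calc([500,0,300],87.9)"
```

```text
time: 41.03
tcp_pos: [479.1, -29.5, 314.1]
eef_rot: [3.14, 0.001, 1.534]
wrist_force: [0.2, -0.3, 0.2]
finger_gap: 85.4
blue [266.  226.7] [267.7 201.5] [629.7 -32.  206.5] [1.1 1.1]
green [276.1 223.1] [276.8 202.7] [605.9 -30.8 206.7] [1.3 1.3]
red [286.2 219.5] [285.7 204. ] [582.5 -28.4 207.7] [1.1 1.1]
t 41.13 tcp [479.2 -29.4 313.6] rpy [ 1.7999e+02 -4.0000e-02  8.7900e+01] F [-0.1 -1.   0.3] gap 85.7
  -> trans cm [3.01, 1.97, 1.36] rot [0.01, -0.04, 0.0] rows>= 1
```

View pics/s22.png

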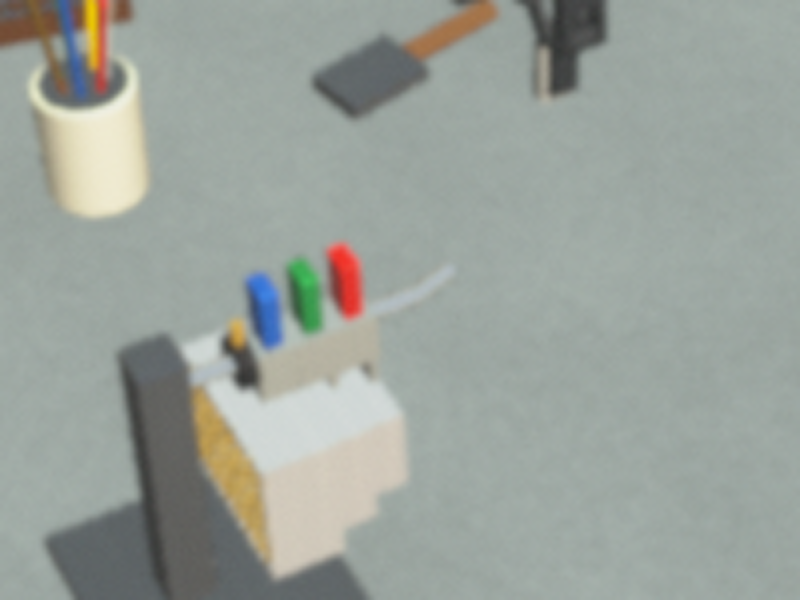

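View pics/d22.png

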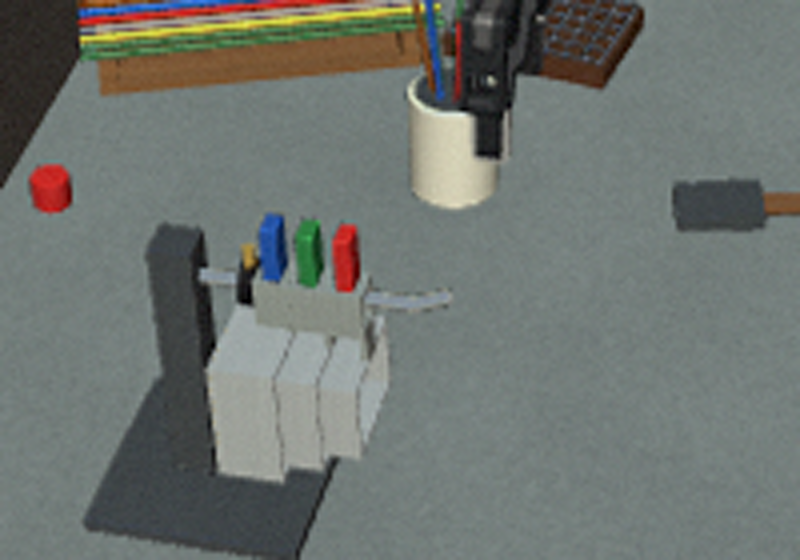

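View pics/side22.png

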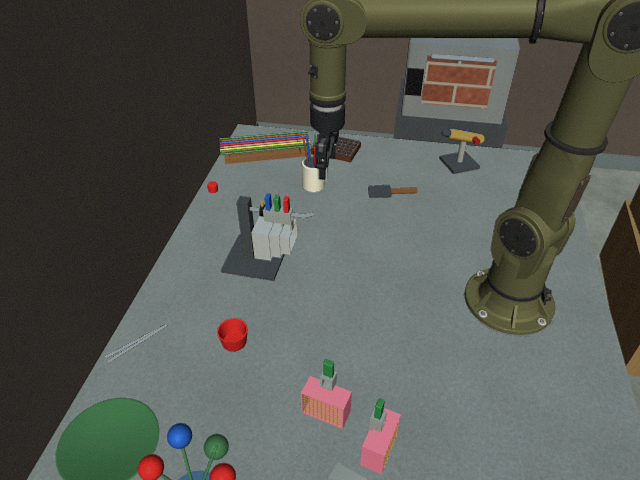

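All three sieves hang nested, with the tabs 23.4 to 23.8 mm apart and about 206 mm up. The pot, tub and paddle haven't moved, and the gripper is clear of everything.

```bash
python3 -m inch '{"delta_rot": [[0,0,0],[0,0,0],[0,0,0],[0,0,0]], "translation": [[0,0,0],[0,0,0],[0,0,0],[0,0,0]], "jaw": [1,1,1,1]}'; python3 -c "
from h import *
print(manip.sign_off())"
```

```text
time: 41.47
tcp_pos: [478.7, -29.4, 313.4]
eef_rot: [-3.141, -0.0, 1.534]
wrist_force: [0.1, -0.2, -0.1]
finger_gap: 85.4
the job is handed in; nothing more can be done
None
```

All three sieves hang nested on the hook, and I handed the job in at 41.5 s. I hung the large (blue) first, then the medium (green, in the aluminium pan; the two pink look-alikes were left alone), then the small (red). I slid each one home by feel and let go.

| Sieve | Wrist force at home | Hold |
|---|---|---|
| Large | 8 to 10 N | about 1.2 s |
| Medium | 9 to 10 N | about 0.5 s |
| Small | 9 to 11 N | about 0.6 s |

- **Final pictures:** the tabs are 23.4 to 23.8 mm apart and about 206 mm up, which puts the eyes near 181 mm. Tab spacing matches sleeve against sleeve, and the mesh faces the post. The pot, tub and paddle look unmoved by eye; I did not measure them. The gripper is open and clear, with wrist force near zero.
- **Not measured directly:** the force on the stop ring and between the sieves. I judged it from the wrist force, whose largest reading was about 11 N. The large stopped where the pictures put the ring, and the medium stopped 24.1 mm in front of it.
- **Disagreements:** the wrist camera's calibration put things about 2 mm off in y compared with the gripper, so I lined each sieve up with the bar by eye in the wrist picture. About 4 to 6 N of push remained on each sieve just before its jaws opened, and none moved away on release.

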